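# Lock the tea-money box with its loose-fitting key lock

## Task

Lock the tea-money box for the night: take the key out of its wooden stand, push it fully down into the keyhole, turn it anticlockwise until it comes to its stop so that the bolt is shot all the way out, turn it back home and draw it out, then put the key back upright in its stand. Feel your way and never force the key, because the lock sits loosely in its case and the keyhole is seldom quite in the middle; do not disturb the mug, salt shaker and glass.

Things in the scene. Friction and masses are not known exactly. Their poses are not given: they have to be found in the camera images.
- cash_box: Fixed grey steel box, 150 x 190 x 45 mm (x, y, z), with an open-topped square lock case (100 x 100 x 32 mm, dark steel) on it. Origin: centre of the underside; z up; +y is the side where the bolt comes out; +x is the way the keyhole's slot points. Home for the key: its x axis along the box's x; only so can it go in or out (within about 3 degrees).
- case_centre (a point): Centre of the lock case, in the plane of the lock face, 77 mm above the worktop; axes as the box's. The lock is a steel insert (flat face 76 x 76 mm, level with the case's edge) that floats in the case: its keyhole starts up to 7 mm from this point along the box's x and y each. It is never turned; it stays put, but about 3 N along x or y shift it sideways (to 7.5 mm at most).
- slot_side (a point): Point on the box's top edge of the case wall that the slot faces: 48 mm towards the box's +x from the case centre. Keyhole: a 9 mm square hole for the stem, whose centre is the turning axis, and from it a 5.5 mm wide slot towards the box's +x, ending 17.8 mm from the axis. The face plate is 6 mm thick and hollow below, at least 27 mm deep under the face.
- keeper (a point): Centre of the top of the keeper, a small steel bridge (42 x 16 mm, 31 mm high) on the box top on the bolt's (+y) side. The lock's stop ends the turn at about 60 degrees anticlockwise from home (from above), but the play may let the hand go on to 65 to 80 degrees before it holds firm (0.1 N m); a second stop holds the key at home against clockwise turning (firm after 3 to 10 degrees). The key meets the bolt after about 10 degrees of turn.
- bolt (a joint): How far the bolt is out, in m: 0 drawn in (starts up to 0.0008), 0.009 to 0.010 when the key is at its stop. A flat steel bar, 18 mm wide, that slides out of the case's +y side under the keeper. It takes about 3 N to move (0.05 N m at the key at most) and stays where it is pushed: it does not come back with the key.
- key_bow (a point): Centre of the bow (head) of the loose steel key, 50 g, 73 mm long, upright; z up along the stem. The bow is a flat disc, 31 mm across, 8 mm thick, its flat faces looking along the key's y axis: pinch it there. The collar, 16 mm across and 4 mm thick, has its underside 34 mm below this point: with the key fully down it rests on the lock face or on the stand's top.
- key: The same key; origin at the lower tip of its stem, 58 mm below the bow's centre; axes as the bow's. The stem is round, 8 mm thick; its last 6 mm taper to a blunt 4 mm tip. The bit is a flag, 4 mm thick, from 7 to 14 mm above the tip, that reaches 15 mm from the stem's axis towards the key's +x.
- key_stand: Fixed wooden block, 56 x 56 x 40 mm, on a 64 mm wide foot, with an upright slot in its top in which the key hangs by its collar. Origin: centre of the underside; x along the slot, z up.
- stand_slot (a point): In the plane of the stand's top, 40 mm above the worktop: where the key's stem axis belongs (above the stand's origin). The slot is 11 mm wide (stand's y), runs from 7 mm on the -x side of this point to 18.5 mm on its +x side, and is 32 mm deep; the key stands in it with its bit towards the stand's +x.
- mug_mid (a point): Bystander: loose grey stoneware mug standing upside down, 89 x 124 x 91 mm (its handle included). Point 45 mm up.
- shaker_mid (a point): Bystander: loose small glass salt shaker with a grey cap, 44 mm across and 90 mm high. Half-way up.
- glass_mid (a point): Bystander: loose tall glass, upside down, 69 mm across and 104 mm high. Half-way up.
Not all that is in view belongs to the job. Of the things that look like the key, the smaller one is meant.

How it is judged:
On the way, in this order (a step that is already met when the one before it is completed fails the run):
1. the key is fully down in the keyhole at home, the bolt still drawn in (z of key_bow in the frame of cash_box below 0.114 m and horizontal distance between key_bow and case_centre below 0.014 m and angle between key_bow's own z axis and vertical below 0.15 rad and angle between the x axis of key_bow and the x axis of cash_box, either way round below 0.2 rad and value of joint bolt below 0.003 m), for 0.1 s.
2. the key is turned to its stop in the lock, the bolt shot out (z of key_bow in the frame of cash_box below 0.114 m and horizontal distance between key_bow and case_centre below 0.014 m and angle between key_bow's own z axis and vertical below 0.15 rad and angle between the x axis of key_bow and the x axis of cash_box, either way round above 0.95 rad and value of joint bolt above 0.0087 m), for 0.1 s.
3. the key is back home, still in the lock, the bolt left out (z of key_bow in the frame of cash_box below 0.114 m and horizontal distance between key_bow and case_centre below 0.014 m and angle between key_bow's own z axis and vertical below 0.15 rad and angle between the x axis of key_bow and the x axis of cash_box, either way round below 0.2 rad and value of joint bolt above 0.0085 m), for 0.1 s.
At the end, for the whole second after the job is handed in: The bolt is out by more than 8.5 mm, and the key is at rest upright (within 0.2 rad) in its stand's slot: its bow within 10 mm of the slot's point sideways, its collar resting on the stand's top (3 mm), released (value of joint bolt above 0.0085 m and horizontal distance between key_bow and stand_slot below 0.01 m and z of key_bow in the frame of key_stand between 0.07 and 0.0775 m and angle between key_bow's own z axis and vertical below 0.2 rad and linear speed of key below 0.02 m/s); the robot touches nothing.
It fails at once if the key is forced: more than 40 N between key and lock box (contact force between key and cash_box above 40 N).
It fails at once if a bystander is moved by more than 15 mm (distance of any of mug_mid, shaker_mid, glass_mid from where it was at the start of the episode above 0.015 m).
It also fails if it takes over 72 s, if anything falls off the work surface, if the arm or the gripper's body presses on something with over 40 N, if the wrist force passes 120 N, or if a joint passes its speed limit or range.

## Robot

A 6-joint arm with a two-finger parallel gripper is mounted at the origin on a cart in front of the work surface, level with it; the furniture and walls round the work are solid. World frame = base frame: x ahead of the robot, y to its left, z up, the work surface at z = 0. Lengths are in m, angles in rad, forces in N, time in s.
With the tool pointing down it reaches from about 0.15 to 0.775 m from the base axis. Payload 6.1 kg.
Tool frame: the origin (TCP) lies at the very end of the fingers, on their centre line; the grasp point (between the pads) lies 19 mm behind it; z points along the fingers, y is the line along which they close (so a half turn about z gives the same grasp; the last joint's range is limited). The gripper opens to 85 mm and grips with 20 to 120 N. Pads are 22 mm wide; open, the fingers measure 114 mm over their backs; the gripper's body (76 mm by 85 mm) begins 54 mm behind the grasp point. The pads swing forward as they close: fully open they stand 13 mm farther back than shut.
Start: joints at [1.195, 0.126, -0.04, 1.405, 0, 1.571], TCP at [0.193, 0.488, 0.231] pointing down, gripper open.
Joint ranges: [-2.72, 2.72], [-0.95, 1.95], [-1.27, 1.35], [-1.78, 2.02], [-1.46, 1.47], [-3.14, 3.14]. Speed limits (rad/s): [2.39, 2.39, 3.01, 3.14, 3.14, 3.14].

## Interface

Orientations are given as [roll, pitch, yaw] about the fixed x, y, z axes, in that order (R = Rz(yaw) Ry(pitch) Rx(roll)).
In Python, from bench import ctrl, imaging gives the robot as it stands.
- The arm moves only by the shell command python3 -m handwheel 'ROWS'. ROWS is JSON, a list of rows, each an object of numbers: "ax", "ay", "az": the turn, a rotation vector about the tool's x, y, z in rad; "tx", "ty", "tz": the shift along the tool's x, y, z in mm; "jaw": the finger opening in mm, from 0 to 85.4. In form: [{"ax": .., "ay": .., "az": .., "tx": .., "ty": .., "tz": .., "jaw": ..}, ...]. A call has 1 to 12 rows; each row shifts and turns the commanded pose from where the row before left it, along the tool's axes as they then stand; what a row does not reach is not made up. A row lasts 1/10 s, in which the tool goes at most 50 mm and 8.59 degrees, less where a joint would pass 70% of its speed; a pose out of reach is approached as far as the arm can. A call with a gripper value outside its range is refused whole. The fingers move at their own pace and stop on an object; the grip force is fixed at half the most. Time passes only in rows, so rows that do not move let the fingers close. It gives the time, the measured TCP pose, the force, the opening and the grip force at its end, in the units of the state.
- ctrl.read_state(): the state, without advancing time (a new reading comes with each control period).
- imaging.read_camera(name): name is "scene" or "top" or "wrist"; returns a dict with "color" (400x640x3 uint8, blue, green, red), "fx", "fy", "cx", "cy" (pixels), "extrinsics" (4x4, takes a point from camera to world coordinates); the wrist camera has in their place "T_tool_cam" (4x4, takes a point from camera to tool coordinates, whose origin is the TCP and whose axes are the flange's). Camera axes: x right, y up, looking along -z (the intrinsics and any distortion apply to the point x, -y, -z); pixel columns grow to the right and rows downward; lengths in m; the calibration is good to about 2 mm. A picture is of the moment at which its call begins: read the wrist's pose just before it. There is no depth.
- ctrl.finish_job(): hands the job in; it is judged then, once.
The state is a dict: "time_s": time; "joint_pos": joint angles; "joint_vel": joint speeds; "joint_torque": joint torques, N m; "position": TCP position; "orientation": TCP orientation; "contact_force": force on the tool from outside, world axes, zero at the start; "torque": the same for the moment, N m; "grip_width": opening from 0.0 (shut) to 1.0 (fully open); "grasp_force": force on a finger pad.
Only numpy, scipy, OpenCV 4.12 (cv2) and the standard library are available. Lean on these libraries where they do the work, as an engineer would, in place of code of your own. Each camera call takes 0.05 s, during which the arm holds its last target. There are 200 camera calls.

## Working session

There is one attempt and no reset: what is moved stays moved. The work goes in short steps, Python scripts to look and compute and a shell command to move; the robot and the scene stay as the last step left them, time stands still between calls to the robot, and variables do not carry over. Pictures are saved under pics/ and viewed, at most 10 in all, crops included, and the job is handed in when it is done.

```bash
ls; mkdir -p pics; python3 - <<'E'
from bench import ctrl, imaging
import cv2, numpy as np
s=ctrl.read_state();print({k:np.round(v,3) for k,v in s.items()})
for n in("scene","top"):
    c=imaging.read_camera(n);cv2.imwrite(f"pics/{n}0.png",c["color"]);print(n,c["fx"],c["fy"],c["cx"],c["cy"],np.round(c["extrinsics"],3).tolist(),c.keys())
E
```

```text
pics
{'time_s': np.float64(0.0), 'joint_pos': array([ 1.195,  0.126, -0.041,  1.405, -0.   ,  1.571]), 'joint_vel': array([-0.001, -0.   , -0.001,  0.002,  0.002,  0.001]), 'joint_torque': array([-2.0000e-03, -4.3591e+01,  3.5292e+01,  1.7000e-02, -0.0000e+00,
        0.0000e+00]), 'position': array([0.193, 0.488, 0.23 ]), 'orientation': array([-3.14 ,  0.   ,  2.766]), 'contact_force': array([0.48 , 0.416, 0.465]), 'torque': array([-0.015, -0.009,  0.027]), 'grasp_force': np.float64(0.0), 'grip_width': np.float64(0.997)}
scene 440.7202846604992 440.7202846604992 319.41349625260415 201.4770411585284 [[0.824, 0.406, -0.396, 0.157], [-0.567, 0.613, -0.551, -0.12], [0.019, 0.678, 0.735, 0.775], [0.0, 0.0, 0.0, 1.0]] dict_keys(['color', 'fx', 'fy', 'cx', 'cy', 'extrinsics'])
top 379.6259470478312 379.6259470478312 319.34615001441716 198.82942994012197 [[-0.028, 0.997, -0.069, 0.446], [-0.999, -0.027, 0.02, 0.427], [0.018, 0.069, 0.997, 0.942], [0.0, 0.0, 0.0, 1.0]] dict_keys(['color', 'fx', 'fy', 'cx', 'cy', 'extrinsics'])
```

View pics/top0.png

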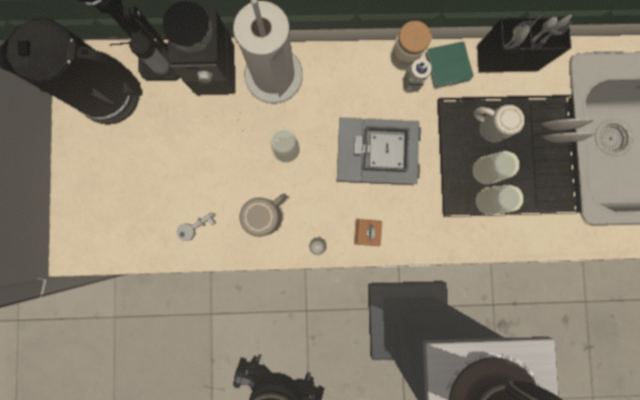

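View pics/scene0.png

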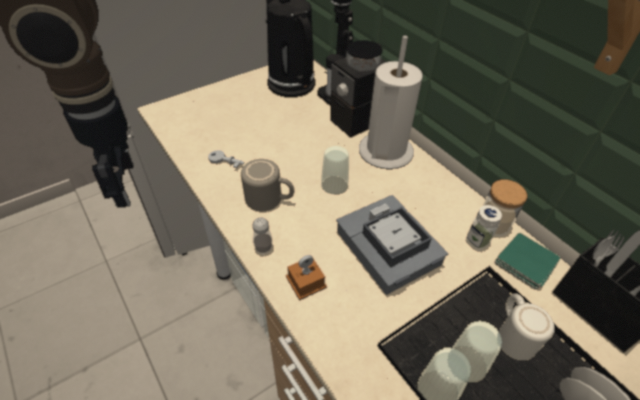

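The top view shows the stand at about (368,232) with the key in it, the lock case at (387,149), and the keeper at (360,146), so the box's +y is image-left. The shaker is at (317,245), the mug at (262,216) and the glass at (285,145). The big key at (195,226) is the decoy.

```bash
cat > h.py <<'E'
from bench import ctrl, imaging
import cv2, numpy as np
from scipy.spatial.transform import Rotation as R
def pose():
    s=ctrl.read_state();T=np.eye(4);T[:3,:3]=R.from_euler('xyz',s["orientation"]).as_matrix();T[:3,3]=s["position"];return T
def cam(n):
    T=pose();c=imaging.read_camera(n)
    c["E"]=np.array(c["extrinsics"]) if n!="wrist" else T@np.array(c["T_tool_cam"])
    return c
def ray(c,u,v):
    d=c["E"][:3,:3]@np.array([(u-c["cx"])/c["fx"],-(v-c["cy"])/c["fy"],-1]);return c["E"][:3,3],d
def plane(c,u,v,z):
    o,d=ray(c,u,v);return o+d*(z-o[2])/d[2]
def proj(c,p):
    q=c["E"][:3,:3].T@(np.array(p)-c["E"][:3,3]);return c["cx"]+c["fx"]*q[0]/-q[2],c["cy"]-c["fy"]*q[1]/-q[2]
def biggest(m):
    k=max(cv2.findContours(m.astype(np.uint8),cv2.RETR_EXTERNAL,cv2.CHAIN_APPROX_NONE)[0],key=cv2.contourArea);return k
E
python3 - <<'E'
from h import *
c=cam("top");im=c["color"];hsv=cv2.cvtColor(im,cv2.COLOR_BGR2HSV)
# stand: brown
m=((hsv[...,0]<14)&(hsv[...,1]>110)); m[:205]=0;m[260:]=0;m[:,:340]=0;m[:,400:]=0
k=biggest(m);r=cv2.minAreaRect(k);print("stand",r)
P=np.array([plane(c,*p,.03) for p in cv2.boxPoints(r)]);print(P.round(3),P.mean(0).round(4))
# box
m=(hsv[...,1]<70)&(hsv[...,2]<190);m[:110]=0;m[192:]=0;m[:,:325]=0;m[:,430:]=0
k=biggest(m);r=cv2.minAreaRect(k);print("box",r)
P=np.array([plane(c,*p,.045) for p in cv2.boxPoints(r)]);print(P.round(3),P.mean(0).round(4))
for n,p in dict(shaker=(317,245),mug=(262,216),glass=(285,145),keyhole=(387,148),bow=(371,233)).items(): print(n,plane(c,*p,.08).round(3))
cr=im[105:265,300:440];cv2.imwrite("pics/topc.png",cv2.resize(cr,None,fx=3.7,fy=3.7,interpolation=cv2.INTER_CUBIC))
E
```

```text
stand ((367.7529602050781, 232.2117462158203), (24.236095428466797, 23.16234588623047), 4.398705005645752)
[[0.401 0.326 0.03 ]
 [0.456 0.32  0.03 ]
 [0.45  0.262 0.03 ]
 [0.395 0.269 0.03 ]] [0.4256 0.2943 0.03  ]
box ((378.6357421875, 151.14932250976562), (84.71353912353516, 66.44851684570312), 2.7263107299804688)
[[0.546 0.371 0.045]
 [0.706 0.358 0.045]
 [0.692 0.154 0.045]
 [0.531 0.169 0.045]] [0.6189 0.263  0.045 ]
shaker [0.401 0.417 0.08 ]
mug [0.47 0.54 0.08]
glass [0.631 0.484 0.08 ]
keyhole [0.619 0.25  0.08 ]
bow [0.425 0.294 0.08 ]
```

View pics/topc.png

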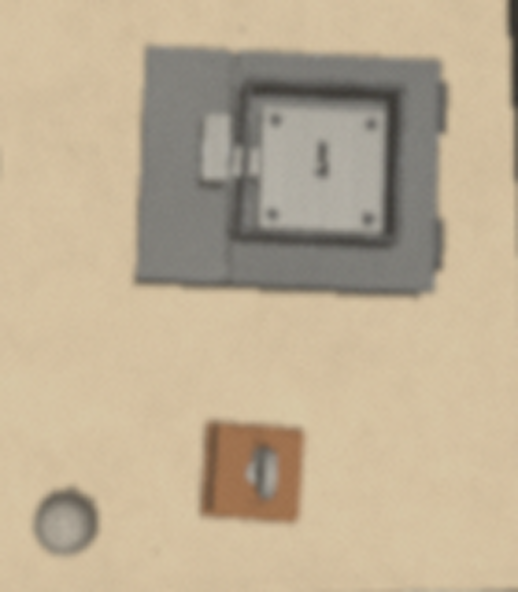

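```bash
python3 -m handwheel '[{"az":0.1433},{"az":0.1433},{"az":0.1433},{"az":0.1433},{"az":0.1433},{"az":0.1433},{"az":0.1433},{"az":0.1433},{"az":0.1433},{"az":0.1433}]' >/dev/null;  python3 -m handwheel '[{"az":0.1433},{"az":0.1433},{"az":0.1433},{"az":0.1433},{"az":0.1433},{"az":0.1433},{"az":0.1433},{"az":0.1433},{"az":0.1433},{"az":0.1433}]'; python3 - <<'E'
from h import *
c=cam("wrist");print(np.round(c["T_tool_cam"],3).tolist(),c["fx"],c["cx"],c["cy"],c.keys());T=pose()
print(T[:3,3].round(4),ctrl.read_state()["orientation"])
print("to stand +z.25 tool mm",(T[:3,:3].T@(np.array([.425,.294,.25])-T[:3,3])*1000).round(1))
E
```

```text
[[0.001, 0.949, 0.314, 0.081], [1.0, -0.001, -0.0, -0.001], [-0.0, 0.314, -0.949, -0.143], [0.0, 0.0, 0.0, 1.0]] 307.33598656614254 320.99111503988746 200.81931497215817 dict_keys(['color', 'fx', 'fy', 'cx', 'cy', 'T_tool_cam', 'E'])
[0.1926 0.4881 0.2308] [-3.14060587e+00  1.22169217e-05  2.76585574e+00]
to stand +z.25 tool mm [-287.5  -95.3  -19.1]$[0]: bad value
$[0]: bad value
```

```bash
python3 -m handwheel '[{"ax":0,"ay":0,"az":0.1433,"tx":0,"ty":0,"tz":0,"jaw":60}]'; python3 -m handwheel '[{"az":0.1433,"jaw":60}]'
```

```text
time_s: 0.3
position: [0.1926, 0.4882, 0.231]
orientation: [-3.141, 0.0, 2.62]
contact_force: [-0.3, 0.1, -0.4]
grip_width: 0.857
grasp_force: 0.0$[0]: bad value
```

```bash
python3 -m handwheel '[{"ax":0,"ay":0,"az":0.1432,"tx":0,"ty":0,"tz":0,"jaw":60},{"ax":0,"ay":0,"az":0.1432,"tx":0,"ty":0,"tz":0,"jaw":60},{"ax":0,"ay":0,"az":0.1432,"tx":0,"ty":0,"tz":0,"jaw":60},{"ax":0,"ay":0,"az":0.1432,"tx":0,"ty":0,"tz":0,"jaw":60},{"ax":0,"ay":0,"az":0.1432,"tx":0,"ty":0,"tz":0,"jaw":60},{"ax":0,"ay":0,"az":0.1432,"tx":0,"ty":0,"tz":0,"jaw":60},{"ax":0,"ay":0,"az":0.1432,"tx":0,"ty":0,"tz":0,"jaw":60},{"ax":0,"ay":0,"az":0.1432,"tx":0,"ty":0,"tz":0,"jaw":60},{"ax":0,"ay":0,"az":0.1432,"tx":0,"ty":0,"tz":0,"jaw":60},{"ax":0,"ay":0,"az":0.1432,"tx":0,"ty":0,"tz":0,"jaw":60}]' >/dev/null; python3 -m handwheel '[{"ax":0,"ay":0,"az":0.1432,"tx":0,"ty":0,"tz":0,"jaw":60},{"ax":0,"ay":0,"az":0.1432,"tx":0,"ty":0,"tz":0,"jaw":60},{"ax":0,"ay":0,"az":0.1432,"tx":0,"ty":0,"tz":0,"jaw":60},{"ax":0,"ay":0,"az":0.1432,"tx":0,"ty":0,"tz":0,"jaw":60},{"ax":0,"ay":0,"az":0.1432,"tx":0,"ty":0,"tz":0,"jaw":60},{"ax":0,"ay":0,"az":0.1432,"tx":0,"ty":0,"tz":0,"jaw":60},{"ax":0,"ay":0,"az":0.1432,"tx":0,"ty":0,"tz":0,"jaw":60},{"ax":0,"ay":0,"az":0.1432,"tx":0,"ty":0,"tz":0,"jaw":60},{"ax":0,"ay":0,"az":0.1432,"tx":0,"ty":0,"tz":0,"jaw":60}]';python3 - <<'E'
from h import *
T=pose();print("to stand z.25 tool mm",(T[:3,:3].T@(np.array([.39,.294,.24])-T[:3,3])*1000).round(1),ctrl.read_state()["joint_pos"])
E
```

```text
time_s: 2.2
position: [0.417, 0.2483, 0.2318]
orientation: [-2.916, 0.146, 0.401]
contact_force: [-0.1, 0.1, -0.4]
grip_width: 0.703
grasp_force: 0.0
to stand z.25 tool mm [ -8.2 -52.8   4.8] [ 0.40047177  0.16294359 -0.02179988  1.5326617   0.22567781  3.14060075]
```

```bash
python3 - <<'E'
from h import *
T=pose();D=R.from_euler('xyz',[np.pi,0,3.04]).as_matrix()
v=R.from_matrix(T[:3,:3].T@D).as_rotvec();print(v,np.linalg.norm(v),v/19)
E
```

```text
[-0.26933716 -0.24854152 -2.63426962] 2.6596412980778403 [-0.01417564 -0.01308113 -0.13864577]
```

```bash
python3 -m handwheel '[{"ax":-0.0142,"ay":-0.0131,"az":-0.1386,"tx":0,"ty":0,"tz":0,"jaw":60},{"ax":-0.0142,"ay":-0.0131,"az":-0.1386,"tx":0,"ty":0,"tz":0,"jaw":60},{"ax":-0.0142,"ay":-0.0131,"az":-0.1386,"tx":0,"ty":0,"tz":0,"jaw":60},{"ax":-0.0142,"ay":-0.0131,"az":-0.1386,"tx":0,"ty":0,"tz":0,"jaw":60},{"ax":-0.0142,"ay":-0.0131,"az":-0.1386,"tx":0,"ty":0,"tz":0,"jaw":60},{"ax":-0.0142,"ay":-0.0131,"az":-0.1386,"tx":0,"ty":0,"tz":0,"jaw":60},{"ax":-0.0142,"ay":-0.0131,"az":-0.1386,"tx":0,"ty":0,"tz":0,"jaw":60},{"ax":-0.0142,"ay":-0.0131,"az":-0.1386,"tx":0,"ty":0,"tz":0,"jaw":60},{"ax":-0.0142,"ay":-0.0131,"az":-0.1386,"tx":0,"ty":0,"tz":0,"jaw":60},{"ax":-0.0142,"ay":-0.0131,"az":-0.1386,"tx":0,"ty":0,"tz":0,"jaw":60}]' ; python3 -m handwheel '[{"ax":-0.0142,"ay":-0.0131,"az":-0.1386,"tx":0,"ty":0,"tz":0,"jaw":60},{"ax":-0.0142,"ay":-0.0131,"az":-0.1386,"tx":0,"ty":0,"tz":0,"jaw":60},{"ax":-0.0142,"ay":-0.0131,"az":-0.1386,"tx":0,"ty":0,"tz":0,"jaw":60},{"ax":-0.0142,"ay":-0.0131,"az":-0.1386,"tx":0,"ty":0,"tz":0,"jaw":60},{"ax":-0.0142,"ay":-0.0131,"az":-0.1386,"tx":0,"ty":0,"tz":0,"jaw":60},{"ax":-0.0142,"ay":-0.0131,"az":-0.1386,"tx":0,"ty":0,"tz":0,"jaw":60},{"ax":-0.0142,"ay":-0.0131,"az":-0.1386,"tx":0,"ty":0,"tz":0,"jaw":60},{"ax":-0.0142,"ay":-0.0131,"az":-0.1386,"tx":0,"ty":0,"tz":0,"jaw":60},{"ax":-0.0142,"ay":-0.0131,"az":-0.1386,"tx":0,"ty":0,"tz":0,"jaw":60}]';python3 - <<'E'
from h import *
T=pose();print((T[:3,:3].T@(np.array([.47,.294,.23])-T[:3,3])*1000).round(1),ctrl.read_state()["joint_pos"])
v=R.from_matrix(T[:3,:3].T@R.from_euler('xyz',[np.pi,0,3.04]).as_matrix()).as_rotvec();print(v)
E
```

```text
time_s: 3.2
position: [0.4162, 0.2496, 0.2317]
orientation: [-2.981, -0.019, 1.797]
contact_force: [-0.5, 0.1, -0.6]
grip_width: 0.701
grasp_force: 0.0
time_s: 4.1
position: [0.4161, 0.2497, 0.2318]
orientation: [-3.141, 0.002, 3.049]
contact_force: [0.6, -0.2, -0.2]
grip_width: 0.705
grasp_force: 0.0
[-49.6  49.1   1.9] [ 5.41185275e-01  4.93789445e-02 -1.22722403e-01  1.39721098e+00
 -1.24560532e-03  6.34008589e-01]
[-0.00011596  0.001934    0.00876841]
```

```bash
python3 - <<'E'
from h import *
c=cam("wrist");cv2.imwrite("pics/w1.png",c["color"])
for n,p in dict(stand=(.4256,.2943,.04),box=(.619,.263,.045)).items(): print(n,proj(c,p))
E
```

```text
stand (np.float64(361.9615874490472), np.float64(179.64148012037367))
box (np.float64(345.8339684433967), np.float64(325.6920528395598))
```

View pics/w1.png

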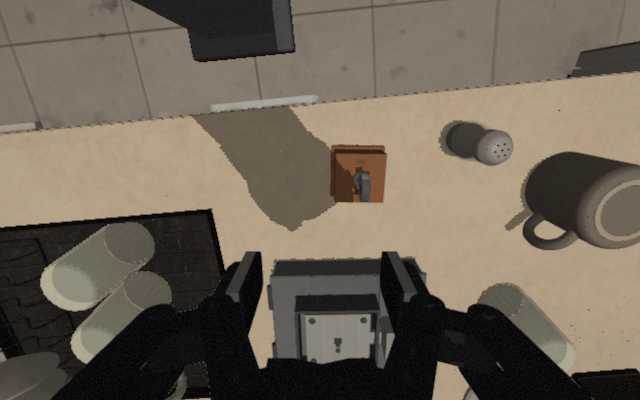

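The wrist view shows the stand at (359,175), the bow at (362,183), the lock plate at (338,335) and the keyhole at (337,345). The slot seems to point image-down, which is world +x. I need a zoom to see which way the stand's slot points.

```bash
python3 - <<'E'
from h import *
c=cv2.imread("pics/w1.png");f=lambda a:cv2.resize(a,(390,390),interpolation=cv2.INTER_CUBIC)
cv2.imwrite("pics/w1c.png",np.hstack([f(c[135:215,320:400]),f(c[290:370,297:377])]))
E
```

```text
(no output)
```

View pics/w1c.png

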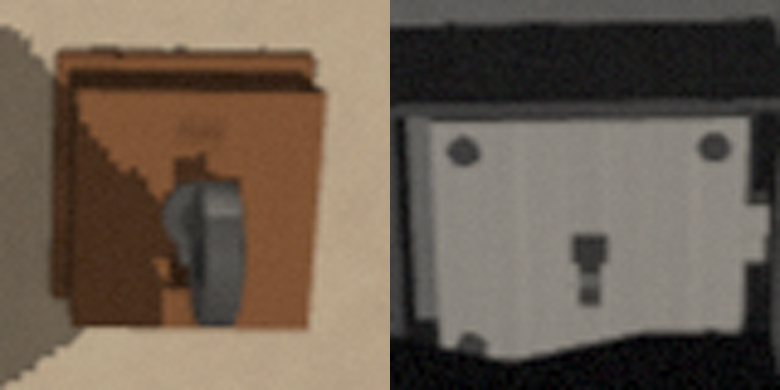

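The stand's slot runs from about y=157 to 288 in the crop, longer image-down, so the key's bit points to world +x. The keyhole square is at crop (590,248), with its slot also image-down, so no reorientation is needed.

```bash
python3 - <<'E'
from h import *
c=cam("wrist")
g=lambda x,y,z:plane(c,320+x/4.875,135+y/4.875,z)
print("slot ends",g(190,157,.04).round(4),g(177,288,.04).round(4))
S=np.array([g(*p,.04) for p in((70,90),(325,90),(308,327),(72,327))]);print("stand",S.round(4).tolist(),S.mean(0).round(4))
print("bow top ridge",g(222,185,.09),g(215,325,.074))
k=lambda x,y,z:plane(c,297+(x-390)/4.875,290+y/4.875,z)
for n,p in dict(hole=(590,248),slotend=(590,305)).items(): print(n,k(*p,.077).round(4))
L=np.array([k(*p,.077) for p in((430,122),(750,118))]);print("plate near corners",L.round(4).tolist())
L=np.array([k(*p,.077) for p in((395,112),(775,108))]);print("case near edge",L.round(4).tolist())
t=cam("top");print("top: keyhole",plane(t,300+321/3.7,105+152/3.7,.077).round(4),"case corners")
C=np.array([plane(t,300+x/3.7,105+y/3.7,.077) for x,y in((240,85),(402,88),(393,243),(234,240))]);print(C.round(4).tolist(),C.mean(0).round(4))
T=pose();print((T[:3,:3].T@(np.array([.4256,.294,.13])-T[:3,3])*1000).round(1))
E
```

```text
slot ends [0.411  0.2917 0.04  ] [0.4419 0.2872 0.04  ]
stand [[0.3934, 0.2656, 0.04], [0.3983, 0.3225, 0.04], [0.4542, 0.3175, 0.04], [0.4493, 0.262, 0.04]] [0.4238 0.2919 0.04  ]
bow top ridge [0.40568832 0.29224207 0.09      ] [0.43990274 0.29157775 0.074     ]
hole [0.6132 0.2524 0.077 ]
slotend [0.631  0.2512 0.077 ]
plate near corners [[0.5725, 0.2169, 0.077], [0.578, 0.2932, 0.077]]
case near edge [[0.5689, 0.2088, 0.077], [0.5756, 0.2992, 0.077]]
top: keyhole [0.6237 0.2497 0.077 ] case corners
[[0.6674, 0.2989, 0.077], [0.6631, 0.197, 0.077], [0.5652, 0.2071, 0.077], [0.5697, 0.3063, 0.077]] [0.6163 0.2523 0.077 ]
[ -4.9  45.3 102. ]
```

```bash
python3 -m handwheel '[{"ax":0,"ay":0,"az":0,"tx":-1,"ty":15,"tz":20,"jaw":40},{"ax":0,"ay":0,"az":0,"tx":-1,"ty":15,"tz":25,"jaw":40},{"ax":0,"ay":0,"az":0,"tx":-1,"ty":13,"tz":30,"jaw":40},{"ax":0,"ay":0,"az":-0.005,"tx":-1,"ty":0,"tz":25,"jaw":40},{"ax":0,"ay":0,"az":0,"tx":0,"ty":0,"tz":0,"jaw":40}]'; python3 - <<'E'
from h import *
c=cam("wrist");im=c["color"];print(pose()[:3,3])
print("exp bow",proj(c,[.424,.292,.0895]),"tcp",proj(c,pose()[:3,3]))
u,v=map(int,proj(c,[.424,.292,.06]));u=min(max(u,100),540);v=min(max(v,100),300)
print(u-100,v-100);cv2.imwrite("pics/w2.png",cv2.resize(im[v-100:v+100,u-100:u+100],(600,600),interpolation=cv2.INTER_CUBIC))
E
```

```text
time_s: 4.75
position: [0.4228, 0.291, 0.1282]
orientation: [-3.136, -0.004, 3.046]
contact_force: [0.2, -0.2, -0.3]
grip_width: 0.469
grasp_force: 0.0
[0.4236389  0.29139185 0.13048456]
exp bow (np.float64(324.05560891192295), np.float64(233.0789791216422)) tcp (np.float64(323.1851200710951), np.float64(265.026333823077))
223 116
```

View pics/w2.png

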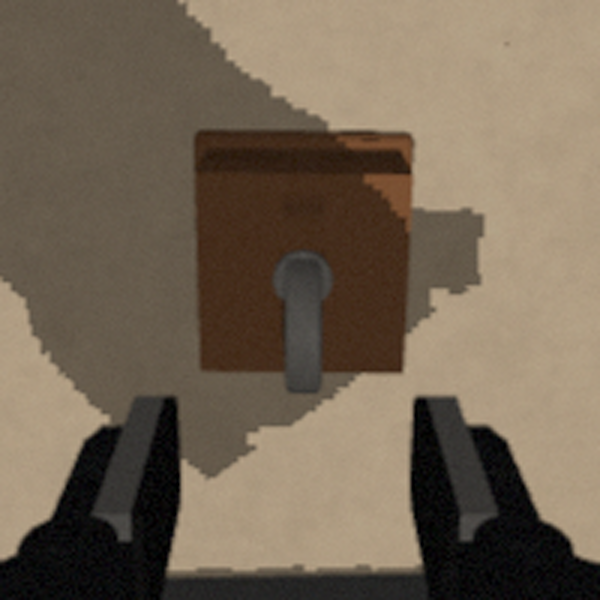

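The bow is at crop (303,320), the collar's centre is at (302,280), and the finger midline is near x=295. The bow is therefore about 1.7 mm to the tool's +y.

```bash
python3 - <<'E'
from h import *
c=cam("wrist");T=pose();q=np.linalg.inv(T)
f=lambda x,y,z:plane(c,223+x/3,116+y/3,z)
for n,p in dict(collar=(302,280,.044),bowtop=(303,390,.0745),bowmid=(303,330,.0895),fing=(295.5,400,.135)).items():
    w=f(*p);print(n,w.round(4),(q@np.append(w,1))[:3].round(4))
S=np.array([f(*p,.04) for p in((197,172),(411,172),(404,372),(201,372))]);print(S.round(4).tolist(),S.mean(0).round(4))
E
```

```text
collar [0.4259 0.2924 0.044 ] [-0.0013  0.0008  0.088 ]
bowtop [0.4427 0.2909 0.0745] [-0.0183  0.0009  0.0576]
bowmid [0.421  0.2928 0.0895] [0.0036 0.0007 0.0425]
fing [0.4143 0.2919 0.135 ] [ 0.0101 -0.0009 -0.003 ]
[[0.3952, 0.2679, 0.04], [0.4004, 0.3231, 0.04], [0.4571, 0.318, 0.04], [0.4518, 0.2618, 0.04]] [0.4261 0.2927 0.04  ]
```

```bash
python3 -m handwheel '[{"ax":0,"ay":0,"az":-0.004,"tx":-1,"ty":1.5,"tz":24,"jaw":40},{"ax":0,"ay":0,"az":0,"tx":-1,"ty":0,"tz":24,"jaw":40},{"ax":0,"ay":0,"az":0,"tx":0,"ty":0,"tz":24,"jaw":36},{"ax":0,"ay":0,"az":0,"tx":0,"ty":0,"tz":0,"jaw":24}]' && python3 -m handwheel '[{"ax":0,"ay":0,"az":0,"tx":0,"ty":0,"tz":0,"jaw":16},{"ax":0,"ay":0,"az":0,"tx":0,"ty":0,"tz":0,"jaw":12},{"ax":0,"ay":0,"az":0,"tx":0,"ty":0,"tz":0,"jaw":8},{"ax":0,"ay":0,"az":0,"tx":0,"ty":0,"tz":0,"jaw":5},{"ax":0,"ay":0,"az":0,"tx":0,"ty":0,"tz":0,"jaw":2},{"ax":0,"ay":0,"az":0,"tx":0,"ty":0,"tz":0,"jaw":2}]'
```

```text
time_s: 5.25
position: [0.4261, 0.2925, 0.059]
orientation: [-3.139, -0.0, 3.05]
contact_force: [-0.3, 0.0, 0.1]
grip_width: 0.284
grasp_force: 0.0
time_s: 5.85
position: [0.428, 0.2937, 0.0619]
orientation: [3.141, 0.004, 3.052]
contact_force: [-0.5, -1.8, 6.6]
grip_width: 0.08
grasp_force: 59.1
```

```bash
python3 -m handwheel '[{"ax":0,"ay":0,"az":0,"tx":0,"ty":0,"tz":0,"jaw":2},{"ax":0,"ay":0,"az":0,"tx":0,"ty":0,"tz":-4,"jaw":2},{"ax":0,"ay":0,"az":0,"tx":0,"ty":0,"tz":-10,"jaw":2},{"ax":0,"ay":0,"az":0,"tx":0,"ty":0,"tz":-20,"jaw":2},{"ax":0,"ay":0,"az":0,"tx":0,"ty":0,"tz":-30,"jaw":2},{"ax":0,"ay":0,"az":0,"tx":0,"ty":0,"tz":-30,"jaw":2},{"ax":0,"ay":0,"az":0,"tx":0,"ty":0,"tz":0,"jaw":2},{"ax":0,"ay":0,"az":0,"tx":0,"ty":0,"tz":0,"jaw":2}]'; python3 - <<'E'
from h import *
c=cam("wrist");cv2.imwrite("pics/w3.png",c["color"]);T=pose();print(T[:3,3].round(4),ctrl.read_state()["orientation"].round(3) if hasattr(ctrl.read_state()["orientation"],'round') else 0)
print((T[:3,:3].T@(np.array([.54,.26,.165])-T[:3,3])*1000).round(1),"keytip expected px",proj(c,(T@[0,0,.039,1])[:3]))
E
```

```text
time_s: 6.65
position: [0.4272, 0.2937, 0.1551]
orientation: [3.141, 0.003, 3.052]
contact_force: [0.4, -0.2, -1.6]
grip_width: 0.082
grasp_force: 58.5
[0.4266 0.2932 0.1539] [-3.141e+00  2.000e-03  3.052e+00]
[-116.   -22.9  -10.9] keytip expected px (np.float64(321.15708694020736), np.float64(229.51613734161933))
```

View pics/w3.png

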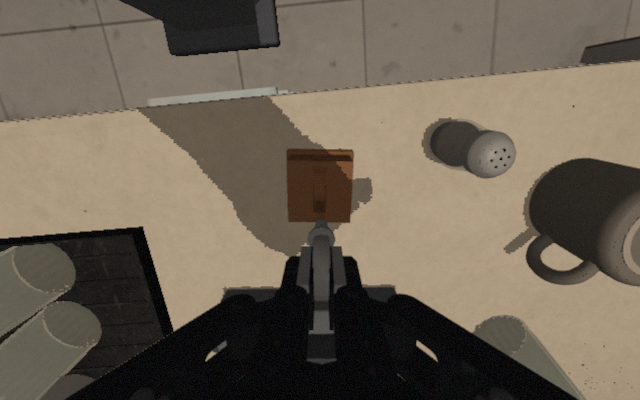

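The key is held upright. The empty stand slot spans rows 170–212 at column 320, and the collar is at (320,238). Next I hover over the lock.

```bash
python3 -m handwheel '[{"ax":0,"ay":0,"az":0,"tx":-20,"ty":-4,"tz":-10,"jaw":2},{"ax":0,"ay":0,"az":0,"tx":-35,"ty":-5,"tz":-2,"jaw":2},{"ax":0,"ay":0,"az":-0.01,"tx":-40,"ty":-5,"tz":0,"jaw":2},{"ax":0,"ay":0,"az":-0.01,"tx":-40,"ty":-5,"tz":0,"jaw":2},{"ax":0,"ay":0,"az":0,"tx":-35,"ty":-5,"tz":0,"jaw":2},{"ax":0,"ay":0,"az":0,"tx":-20,"ty":-1,"tz":0,"jaw":2},{"ax":0,"ay":0,"az":0,"tx":0,"ty":0,"tz":0,"jaw":2},{"ax":0,"ay":0,"az":0,"tx":0,"ty":0,"tz":0,"jaw":2}]'; python3 - <<'E'
from h import *
c=cam("wrist");im=c["color"];cv2.imwrite("pics/w4full.png",im);T=pose();print(T.round(4).tolist())
print(proj(c,[.615,.252,.077]))
cv2.imwrite("pics/w4.png",cv2.resize(im[90:260,220:420],(800,680))[:600])
E
```

```text
time_s: 7.5
position: [0.6132, 0.2525, 0.1645]
orientation: [-3.14, -0.001, 3.071]
contact_force: [0.4, 0.3, -0.1]
grip_width: 0.079
grasp_force: 58.5
[[-0.9976, 0.0695, -0.0009, 0.6129], [0.0695, 0.9976, -0.0013, 0.2528], [0.0008, -0.0014, -1.0, 0.1651], [0.0, 0.0, 0.0, 1.0]]
(np.float64(321.50281467026554), np.float64(208.49536022142777))
```

View pics/w4.png

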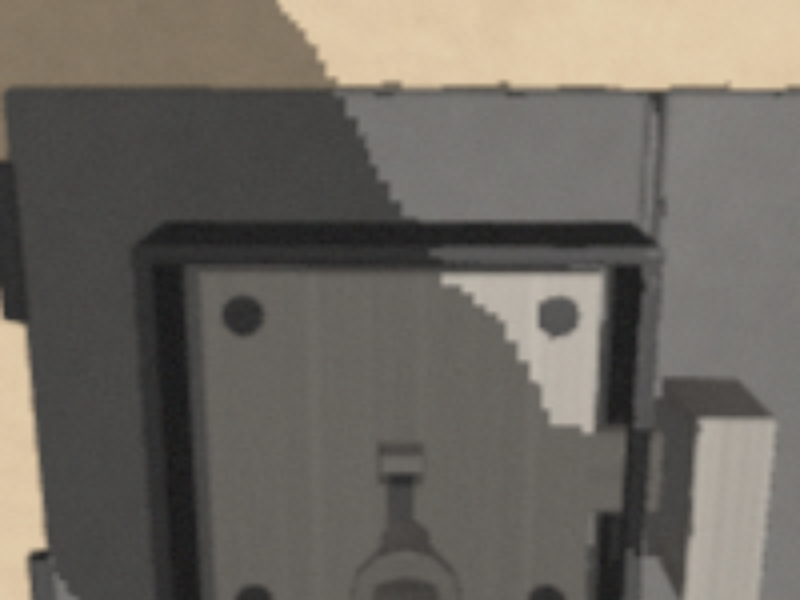

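The hole square spans crop x 378–424 and y 442–482, which puts its centre at full pixel (320.3,205.5). The slot points down. The collar's near rim is at crop (407,550) and the key tip's near edge is at about (404,522).

```bash
python3 - <<'E'
from h import *
c=cam("wrist");T=pose();Ti=np.linalg.inv(T)
f=lambda x,y:(220+x/4,90+y/4)
def tool(x,y,z):
    E=np.array(c["T_tool_cam"]);u,v=f(x,y);d=E[:3,:3]@np.array([(u-c["cx"])/c["fx"],-(v-c["cy"])/c["fy"],-1]);o=E[:3,3];return (o+d*(z-o[2])/d[2])*1000
h=plane(c,*f(401,462),.077);print("hole",h.round(4),"tool mm",((Ti@np.append(h,1))[:3]*1000).round(1))
for p in((378,442),(424,442),(378,482),(424,482)): print(plane(c,*f(*p),.077).round(4),end=' ')
print("\ncollar near rim",tool(407,550,20).round(1) if 0 else tool(407,550,.020).round(1),"tip near",tool(404,522,.044).round(1))
a,b=plane(c,*f(10,90),.045),plane(c,*f(795,92),.045);print("box near edge yaw deg",np.degrees(np.arctan2(-(b-a)[0],(b-a)[1])),a.round(4),b.round(4))
a,b=plane(c,*f(188,267),.077),plane(c,*f(606,268),.077);print("plate near edge",np.degrees(np.arctan2(-(b-a)[0],(b-a)[1])),np.linalg.norm(b-a),a.round(4),b.round(4))
a,b=plane(c,*f(135,250),.077),plane(c,*f(658,250),.077);print("case near edge",np.linalg.norm(b-a),a.round(4),b.round(4),((a+b)/2).round(4))
# edge profile for stem/tip columns
im=cv2.cvtColor(c["color"],cv2.COLOR_BGR2GRAY)
for r in range(206,246,3): print(r,im[r,306:338].tolist())
E
```

```text
hole [0.6123 0.2515 0.077 ] tool mm [ 0.3 -1.4 88.6]
[0.6078 0.2472 0.077 ] [0.6084 0.2563 0.077 ] [0.6162 0.2466 0.077 ] [0.6168 0.2558 0.077 ] 
collar near rim [10.7 -0.2 20. ] tip near [ 5.4 -0.7 44. ]
box near edge yaw deg -4.053956453295067 [0.537  0.1759 0.045 ] [0.5485 0.3371 0.045 ]
plate near edge -4.042955213778931 0.07901651904742739 [0.5707 0.214  0.077 ] [0.5762 0.2928 0.077 ]
case near edge 0.09842351329947809 [0.5668 0.2044 0.077 ] [0.5735 0.3026 0.077 ] [0.5701 0.2535 0.077 ]
206 [99, 101, 101, 102, 99, 102, 99, 93, 86, 96, 102, 103, 105, 104, 104, 105, 103, 102, 98, 94, 102, 97, 101, 101, 99, 99, 99, 99, 98, 99, 98, 100]
209 [101, 101, 99, 101, 99, 103, 99, 95, 82, 78, 67, 57, 50, 48, 52, 51, 53, 64, 70, 87, 98, 100, 100, 101, 99, 98, 99, 100, 99, 99, 99, 98]
212 [102, 101, 99, 100, 99, 103, 99, 99, 99, 100, 82, 68, 70, 65, 67, 70, 71, 88, 99, 98, 100, 98, 100, 97, 97, 98, 99, 99, 101, 101, 98, 101]
215 [101, 99, 101, 101, 101, 101, 102, 100, 102, 99, 84, 70, 73, 69, 72, 66, 72, 88, 97, 101, 97, 99, 100, 97, 96, 99, 98, 100, 96, 97, 99, 101]
218 [101, 101, 99, 101, 1
[... 640 characters left out ...]
3, 78, 92, 98, 97, 98, 99, 98]
233 [98, 100, 90, 83, 86, 98, 95, 95, 91, 95, 95, 95, 95, 94, 94, 97, 94, 96, 95, 93, 97, 98, 96, 96, 95, 92, 84, 81, 91, 99, 97, 100]
236 [100, 96, 90, 89, 94, 93, 94, 85, 72, 70, 68, 64, 66, 64, 61, 64, 65, 60, 63, 66, 65, 69, 76, 87, 94, 92, 95, 84, 86, 94, 98, 97]
239 [97, 88, 87, 93, 92, 96, 91, 78, 70, 70, 72, 70, 71, 73, 70, 68, 72, 69, 69, 72, 71, 66, 66, 75, 91, 90, 94, 92, 86, 90, 95, 96]
242 [100, 98, 96, 94, 93, 95, 88, 77, 77, 76, 75, 75, 73, 73, 75, 77, 75, 74, 72, 74, 71, 70, 68, 72, 87, 89, 94, 95, 93, 98, 98, 96]
245 [102, 96, 98, 98, 94, 94, 85, 78, 84, 82, 81, 79, 81, 79, 78, 80, 78, 80, 77, 75, 72, 75, 76, 70, 84, 91, 92, 92, 97, 99, 99, 97]
```

Box yaw is -4.05° and the key is already aligned with it. The key's axis is about 2 mm along tool x and -0.7 mm along tool y, and the hole is at (0.3,-1.4), so I shift tx -1.7 and ty -0.7 and descend gently.

```bash
python3 -m handwheel '[{"ax":0,"ay":0,"az":0,"tx":-1.7,"ty":-0.7,"tz":12,"jaw":2},{"ax":0,"ay":0,"az":0,"tx":0,"ty":0,"tz":15,"jaw":2},{"ax":0,"ay":0,"az":0,"tx":0,"ty":0,"tz":9,"jaw":2},{"ax":0,"ay":0,"az":0,"tx":0,"ty":0,"tz":2,"jaw":2},{"ax":0,"ay":0,"az":0,"tx":0,"ty":0,"tz":0,"jaw":2}]' && python3 -m handwheel '[{"ax":0,"ay":0,"az":0,"tx":0,"ty":0,"tz":1.5,"jaw":2},{"ax":0,"ay":0,"az":0,"tx":0,"ty":0,"tz":1.5,"jaw":2},{"ax":0,"ay":0,"az":0,"tx":0,"ty":0,"tz":0,"jaw":2}]'; python3 - <<'E'
from h import *
c=cam("wrist");im=cv2.cvtColor(c["color"],cv2.COLOR_BGR2GRAY);cv2.imwrite("pics/w5full.png",c["color"]);print(pose()[:3,3].round(4))
cv2.imwrite("pics/w5.png",cv2.resize(c["color"][180:260,270:370],(800,640))[:600])
E
```

```text
time_s: 8.1
position: [0.6152, 0.252, 0.1279]
orientation: [-3.141, 0.001, 3.072]
contact_force: [-0.2, 0.2, -1.0]
grip_width: 0.082
grasp_force: 58.5
time_s: 8.4
position: [0.6158, 0.2521, 0.1255]
orientation: [-3.141, 0.002, 3.072]
contact_force: [0.6, -0.2, -0.5]
grip_width: 0.081
grasp_force: 58.5
[0.6158 0.2521 0.1255]
```

View pics/w5.png

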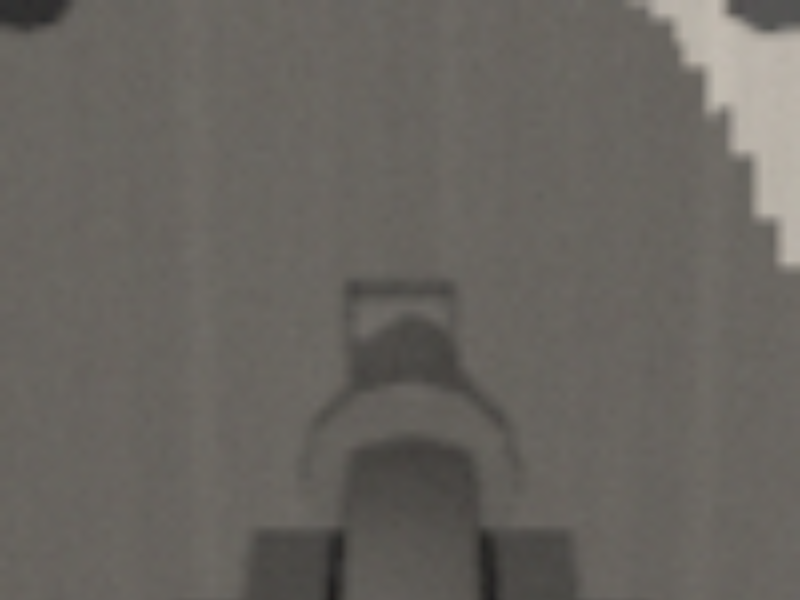

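The hole is at x 347–456 with its near edge at y=283. The tip is at x=409 with its near edge at y=315. The tip is about 0.6 mm too far right and about 0.6 mm short, so I correct that and feel down.

```bash
python3 -m handwheel '[{"ax":0,"ay":0,"az":0,"tx":-0.6,"ty":-0.6,"tz":0,"jaw":2},{"ax":0,"ay":0,"az":0,"tx":0,"ty":0,"tz":1.5,"jaw":2},{"ax":0,"ay":0,"az":0,"tx":0,"ty":0,"tz":1.5,"jaw":2},{"ax":0,"ay":0,"az":0,"tx":0,"ty":0,"tz":0,"jaw":2}]'; python3 -m handwheel '[{"ax":0,"ay":0,"az":0,"tx":0,"ty":0,"tz":1,"jaw":2},{"ax":0,"ay":0,"az":0,"tx":0,"ty":0,"tz":1,"jaw":2},{"ax":0,"ay":0,"az":0,"tx":0,"ty":0,"tz":0,"jaw":2}]'
```

```text
time_s: 8.85
position: [0.6161, 0.2513, 0.1219]
orientation: [-3.141, 0.001, 3.072]
contact_force: [-0.5, 0.4, -0.7]
grip_width: 0.082
grasp_force: 58.5
time_s: 9.15
position: [0.6162, 0.2514, 0.1201]
orientation: [-3.141, 0.001, 3.072]
contact_force: [-0.8, 0.3, -0.5]
grip_width: 0.084
grasp_force: 58.5
```

```bash
python3 -m handwheel '[{"ax":0,"ay":0,"az":0,"tx":0,"ty":0,"tz":1,"jaw":2},{"ax":0,"ay":0,"az":0,"tx":0,"ty":0,"tz":1,"jaw":2},{"ax":0,"ay":0,"az":0,"tx":0,"ty":0,"tz":0,"jaw":2}]'
```

```text
time_s: 9.45
position: [0.6162, 0.2513, 0.1181]
orientation: [-3.141, 0.001, 3.072]
contact_force: [0.1, -0.2, -0.5]
grip_width: 0.081
grasp_force: 58.5
```

```bash
python3 -m handwheel '[{"ax":0,"ay":0,"az":0,"tx":0,"ty":0,"tz":1,"jaw":2},{"ax":0,"ay":0,"az":0,"tx":0,"ty":0,"tz":1,"jaw":2},{"ax":0,"ay":0,"az":0,"tx":0,"ty":0,"tz":0,"jaw":2}]'
```

```text
time_s: 9.75
position: [0.6162, 0.2514, 0.1161]
orientation: [-3.141, 0.001, 3.072]
contact_force: [-0.3, 0.7, -0.2]
grip_width: 0.082
grasp_force: 58.5
```

```bash
python3 -m handwheel '[{"ax":0,"ay":0,"az":0,"tx":0,"ty":0,"tz":1,"jaw":2},{"ax":0,"ay":0,"az":0,"tx":0,"ty":0,"tz":1,"jaw":2},{"ax":0,"ay":0,"az":0,"tx":0,"ty":0,"tz":0,"jaw":2}]'
```

```text
time_s: 10.05
position: [0.6162, 0.2513, 0.1141]
orientation: [-3.141, 0.001, 3.072]
contact_force: [-0.7, 0.1, -0.3]
grip_width: 0.08
grasp_force: 58.5
```

```bash
python3 -m handwheel '[{"ax":0,"ay":0,"az":0,"tx":0,"ty":0,"tz":1,"jaw":2},{"ax":0,"ay":0,"az":0,"tx":0,"ty":0,"tz":1,"jaw":2},{"ax":0,"ay":0,"az":0,"tx":0,"ty":0,"tz":1,"jaw":2},{"ax":0,"ay":0,"az":0,"tx":0,"ty":0,"tz":0,"jaw":2}]'
```

```text
time_s: 10.45
position: [0.6161, 0.2513, 0.111]
orientation: [-3.141, 0.001, 3.072]
contact_force: [0.2, 0.8, -0.6]
grip_width: 0.077
grasp_force: 58.5
```

```bash
python3 -m handwheel '[{"ax":0,"ay":0,"az":0,"tx":0,"ty":0,"tz":1,"jaw":2},{"ax":0,"ay":0,"az":0,"tx":0,"ty":0,"tz":1,"jaw":2},{"ax":0,"ay":0,"az":0,"tx":0,"ty":0,"tz":1,"jaw":2},{"ax":0,"ay":0,"az":0,"tx":0,"ty":0,"tz":0,"jaw":2}]'
```

```text
time_s: 10.85
position: [0.6162, 0.2513, 0.1081]
orientation: [-3.141, 0.001, 3.072]
contact_force: [0.8, 0.5, -0.8]
grip_width: 0.078
grasp_force: 58.5
```

```bash
python3 -m handwheel '[{"ax":0,"ay":0,"az":0,"tx":0,"ty":0,"tz":1,"jaw":2},{"ax":0,"ay":0,"az":0,"tx":0,"ty":0,"tz":1,"jaw":2},{"ax":0,"ay":0,"az":0,"tx":0,"ty":0,"tz":1,"jaw":2},{"ax":0,"ay":0,"az":0,"tx":0,"ty":0,"tz":0,"jaw":2}]'
```

```text
time_s: 11.25
position: [0.6162, 0.2513, 0.105]
orientation: [-3.141, 0.001, 3.072]
contact_force: [-0.1, -1.0, -0.3]
grip_width: 0.082
grasp_force: 58.5
```

```bash
python3 -m handwheel '[{"ax":0,"ay":0,"az":0,"tx":0,"ty":0,"tz":1,"jaw":2},{"ax":0,"ay":0,"az":0,"tx":0,"ty":0,"tz":1,"jaw":2},{"ax":0,"ay":0,"az":0,"tx":0,"ty":0,"tz":1,"jaw":2},{"ax":0,"ay":0,"az":0,"tx":0,"ty":0,"tz":0,"jaw":2}]'
```

```text
time_s: 11.65
position: [0.6162, 0.2513, 0.1021]
orientation: [-3.141, 0.001, 3.072]
contact_force: [-0.5, -0.5, -0.6]
grip_width: 0.077
grasp_force: 58.5
```

```bash
python3 -m handwheel '[{"ax":0,"ay":0,"az":0,"tx":0,"ty":0,"tz":0.7,"jaw":2},{"ax":0,"ay":0,"az":0,"tx":0,"ty":0,"tz":0,"jaw":2}]'
```

```text
time_s: 11.85
position: [0.6162, 0.2513, 0.1015]
orientation: [-3.141, 0.001, 3.072]
contact_force: [0.4, 0.0, 0.0]
grip_width: 0.083
grasp_force: 58.5
```

```bash
python3 -m handwheel '[{"ax":0,"ay":0,"az":0,"tx":0,"ty":0,"tz":0.5,"jaw":2},{"ax":0,"ay":0,"az":0,"tx":0,"ty":0,"tz":0,"jaw":2}]'
```

```text
time_s: 12.05
position: [0.6163, 0.2514, 0.101]
orientation: [-3.141, 0.002, 3.072]
contact_force: [0.1, 0.5, -0.3]
grip_width: 0.075
grasp_force: 58.5
```

```bash
python3 -m handwheel '[{"ax":0,"ay":0,"az":0,"tx":0,"ty":0,"tz":0.6,"jaw":2},{"ax":0,"ay":0,"az":0,"tx":0,"ty":0,"tz":0,"jaw":2}]'
```

```text
time_s: 12.25
position: [0.6163, 0.2514, 0.1004]
orientation: [-3.141, 0.002, 3.072]
contact_force: [0.9, 0.0, -1.0]
grip_width: 0.08
grasp_force: 58.5
```

```bash
python3 -m handwheel '[{"ax":0,"ay":0,"az":0,"tx":0,"ty":0,"tz":0.6,"jaw":2},{"ax":0,"ay":0,"az":0,"tx":0,"ty":0,"tz":0,"jaw":2}]'
```

```text
time_s: 12.45
position: [0.6163, 0.2514, 0.0997]
orientation: [-3.141, 0.001, 3.072]
contact_force: [0.3, 0.7, -0.1]
grip_width: 0.079
grasp_force: 58.5
```

```bash
python3 -m handwheel '[{"ax":0,"ay":0,"az":0,"tx":0,"ty":0,"tz":0.6,"jaw":2},{"ax":0,"ay":0,"az":0,"tx":0,"ty":0,"tz":0,"jaw":2}]'
```

```text
time_s: 12.65
position: [0.6163, 0.2513, 0.0991]
orientation: [-3.141, 0.001, 3.072]
contact_force: [0.6, 0.4, 0.1]
grip_width: 0.079
grasp_force: 58.5
```

```bash
python3 -m handwheel '[{"ax":0,"ay":0,"az":0,"tx":0,"ty":0,"tz":0.5,"jaw":2},{"ax":0,"ay":0,"az":0,"tx":0,"ty":0,"tz":0,"jaw":2}]'
```

```text
time_s: 12.85
position: [0.6163, 0.2514, 0.099]
orientation: [-3.141, 0.002, 3.072]
contact_force: [0.4, -0.4, 1.0]
grip_width: 0.076
grasp_force: 58.8
```

```bash
python3 -m handwheel '[{"ax":0,"ay":0,"az":0,"tx":0,"ty":0,"tz":0.5,"jaw":2},{"ax":0,"ay":0,"az":0,"tx":0,"ty":0,"tz":0,"jaw":2}]'
```

```text
time_s: 13.05
position: [0.6164, 0.2514, 0.0989]
orientation: [-3.141, 0.002, 3.072]
contact_force: [-1.9, -1.3, 4.9]
grip_width: 0.083
grasp_force: 59.3
```

```bash
python3 -m handwheel '[{"ax":0,"ay":0,"az":0,"tx":0,"ty":0,"tz":0.5,"jaw":2},{"ax":0,"ay":0,"az":0,"tx":0,"ty":0,"tz":0,"jaw":2}]'
```

```text
time_s: 13.25
position: [0.6164, 0.2514, 0.0989]
orientation: [3.142, 0.003, 3.072]
contact_force: [-2.0, -0.7, 6.9]
grip_width: 0.075
grasp_force: 59.8
```

The key is seated: contact at TCP z 0.0989 with 7 N. I ease off, then turn about the key axis, about 2.5 mm along tool x.

```bash
python3 -c "
from h import *
print(np.round(ctrl.read_state()['torque'],3))"; python3 -m handwheel '[{"ax":0,"ay":0,"az":0,"tx":0,"ty":0,"tz":-0.6,"jaw":2},{"ax":0,"ay":0,"az":0,"tx":0,"ty":0,"tz":0,"jaw":2},{"ax":0,"ay":0,"az":-0.08,"tx":0.1,"ty":0.2,"tz":0,"jaw":2},{"ax":0,"ay":0,"az":-0.08,"tx":0,"ty":0.2,"tz":0,"jaw":2},{"ax":0,"ay":0,"az":-0.08,"tx":0,"ty":0.2,"tz":0,"jaw":2},{"ax":0,"ay":0,"az":0,"tx":0,"ty":0,"tz":0,"jaw":2}]'; python3 -c "
from h import *
print(np.round(ctrl.read_state()['torque'],3))"
```

```text
[-0.278  0.598  0.028]
time_s: 13.85
position: [0.6168, 0.2521, 0.0989]
orientation: [-3.141, 0.003, -2.971]
contact_force: [-0.4, 0.2, 5.5]
grip_width: 0.079
grasp_force: 59.4
[-0.158  0.004 -0.017]
```

```bash
python3 -m handwheel '[{"ax":0,"ay":0,"az":-0.08,"tx":0,"ty":0.2,"tz":-0.2,"jaw":2},{"ax":0,"ay":0,"az":-0.08,"tx":0,"ty":0.2,"tz":0,"jaw":2},{"ax":0,"ay":0,"az":-0.08,"tx":0,"ty":0.2,"tz":0,"jaw":2},{"ax":0,"ay":0,"az":0,"tx":0,"ty":0,"tz":0,"jaw":2}]'; python3 -c "
from h import *
print(np.round(ctrl.read_state()['torque'],3))"
```

```text
time_s: 14.25
position: [0.6168, 0.2523, 0.0989]
orientation: [-3.139, 0.003, -2.733]
contact_force: [1.6, -2.3, 5.2]
grip_width: 0.082
grasp_force: 59.3
[-0.409 -0.249  0.039]
```

```bash
python3 -m handwheel '[{"ax":0,"ay":0,"az":-0.08,"tx":0,"ty":0.2,"tz":0,"jaw":2},{"ax":0,"ay":0,"az":-0.08,"tx":0,"ty":0.2,"tz":0,"jaw":2},{"ax":0,"ay":0,"az":-0.08,"tx":0,"ty":0.2,"tz":0,"jaw":2},{"ax":0,"ay":0,"az":0,"tx":0,"ty":0,"tz":0,"jaw":2}]'; python3 -c "
from h import *
print(np.round(ctrl.read_state()['torque'],3))"
```

```text
time_s: 14.65
position: [0.6162, 0.253, 0.0989]
orientation: [-3.14, 0.002, -2.494]
contact_force: [1.2, -0.8, 5.9]
grip_width: 0.083
grasp_force: 59.4
[-0.334 -0.09  -0.056]
```

```bash
python3 -m handwheel '[{"ax":0,"ay":0,"az":-0.08,"tx":0,"ty":0.2,"tz":0,"jaw":2},{"ax":0,"ay":0,"az":-0.08,"tx":0,"ty":0.2,"tz":0,"jaw":2},{"ax":0,"ay":0,"az":-0.08,"tx":0,"ty":0.2,"tz":0,"jaw":2},{"ax":0,"ay":0,"az":0,"tx":0,"ty":0,"tz":0,"jaw":2}]'; python3 -c "
from h import *
print(np.round(ctrl.read_state()['torque'],3))"
```

```text
time_s: 15.05
position: [0.6156, 0.2537, 0.0989]
orientation: [-3.14, 0.001, -2.254]
contact_force: [1.0, -0.6, 5.3]
grip_width: 0.087
grasp_force: 59.4
[-0.26  -0.006  0.015]
```

```bash
python3 -m handwheel '[{"ax":0,"ay":0,"az":-0.05,"tx":0,"ty":0.1,"tz":0,"jaw":2},{"ax":0,"ay":0,"az":-0.05,"tx":0,"ty":0.1,"tz":0,"jaw":2},{"ax":0,"ay":0,"az":0,"tx":0,"ty":0,"tz":0,"jaw":2}]'; python3 -c "
from h import *
for i in range(3): print(np.round(ctrl.read_state()['torque'],3));imaging.read_camera('top')"
```

```text
time_s: 15.35
position: [0.6153, 0.2539, 0.0989]
orientation: [-3.14, 0.001, -2.154]
contact_force: [0.1, -0.5, 5.3]
grip_width: 0.077
grasp_force: 59.4
[-0.191  0.048  0.013]
[-0.136  0.077  0.001]
[-0.077  0.088 -0.007]
```

```bash
python3 -m handwheel '[{"ax":0,"ay":0,"az":-0.05,"tx":0,"ty":0.1,"tz":0,"jaw":2},{"ax":0,"ay":0,"az":-0.04,"tx":0,"ty":0.1,"tz":0,"jaw":2},{"ax":0,"ay":0,"az":0,"tx":0,"ty":0,"tz":0,"jaw":2}]'; python3 -c "
from h import *
for i in range(3): print(np.round(ctrl.read_state()['torque'],3));imaging.read_camera('top')"
```

```text
time_s: 15.8
position: [0.6151, 0.254, 0.0989]
orientation: [-3.14, 0.001, -2.065]
contact_force: [0.2, -0.5, 5.2]
grip_width: 0.079
grasp_force: 59.4
[-0.093  0.12  -0.032]
[-0.136  0.07  -0.   ]
[-0.097  0.108 -0.034]
```

```bash
python3 -m handwheel '[{"ax":0,"ay":0,"az":-0.04,"tx":0,"ty":0.1,"tz":0,"jaw":2},{"ax":0,"ay":0,"az":0,"tx":0,"ty":0,"tz":0,"jaw":2}]'; python3 -c "
from h import *
for i in range(3): print(np.round(ctrl.read_state()['torque'],3));imaging.read_camera('top')"
```

```text
time_s: 16.15
position: [0.615, 0.254, 0.0989]
orientation: [-3.14, 0.001, -2.025]
contact_force: [-0.4, 0.7, 5.4]
grip_width: 0.08
grasp_force: 59.4
[-0.124  0.148 -0.007]
[-0.113  0.107 -0.   ]
[-0.054  0.094 -0.047]
```

```bash
python3 -m handwheel '[{"ax":0,"ay":0,"az":-0.04,"tx":0,"ty":0.1,"tz":0,"jaw":2},{"ax":0,"ay":0,"az":0,"tx":0,"ty":0,"tz":0,"jaw":2}]'; python3 -c "
from h import *
for i in range(3): print(np.round(ctrl.read_state()['torque'],3));imaging.read_camera('top')"
```

```text
time_s: 16.5
position: [0.615, 0.2541, 0.0989]
orientation: [-3.14, 0.001, -1.985]
contact_force: [0.4, -1.4, 6.4]
grip_width: 0.083
grasp_force: 59.4
[-0.086  0.057 -0.054]
[-0.135  0.066 -0.065]
[-0.095  0.071 -0.023]
```

```bash
python3 -m handwheel '[{"ax":0,"ay":0,"az":-0.04,"tx":0,"ty":0.1,"tz":0,"jaw":2},{"ax":0,"ay":0,"az":0,"tx":0,"ty":0,"tz":0,"jaw":2}]'; python3 -c "
from h import *
for i in range(3): print(np.round(ctrl.read_state()['torque'],3));imaging.read_camera('top')
c=cam('wrist');cv2.imwrite('pics/w6full.png',c['color']);t=cam('top');cv2.imwrite('pics/t6.png',t['color'])
a=cv2.resize(t['color'][110:190,330:430],(500,400),interpolation=cv2.INTER_CUBIC);b=cv2.resize(cv2.imread('pics/top0.png')[110:190,330:430],(300,240))
cv2.imwrite('pics/t6c.png',np.hstack([a,np.vstack([b,np.zeros((160,300,3),np.uint8)])]))"
```

```text
time_s: 16.85
position: [0.6151, 0.2541, 0.0989]
orientation: [-3.139, 0.001, -1.945]
contact_force: [-0.3, -0.7, 4.9]
grip_width: 0.074
grasp_force: 59.4
[-0.077 -0.079 -0.089]
[-0.106 -0.034 -0.064]
[-0.183 -0.08  -0.168]
```

View pics/w6full.png

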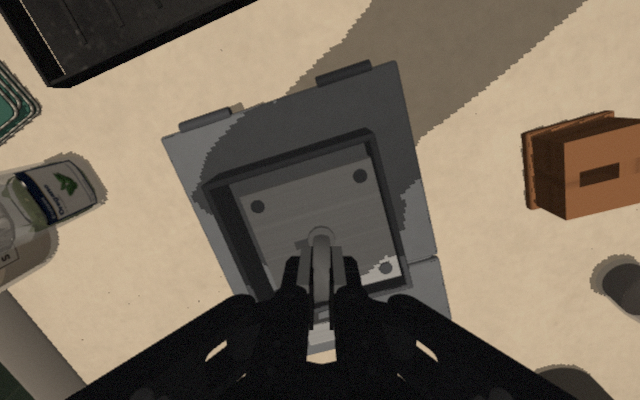

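The key is down and turned 72.5°, and the torque has risen to -0.1 N m, so the stop is firm. I take one small extra nudge, then hold.

```bash
python3 -m handwheel '[{"ax":0,"ay":0,"az":-0.03,"tx":0,"ty":0,"tz":0,"jaw":2},{"ax":0,"ay":0,"az":0,"tx":0,"ty":0,"tz":0,"jaw":2},{"ax":0,"ay":0,"az":0,"tx":0,"ty":0,"tz":0,"jaw":2}]'; python3 -c "
from h import *
for i in range(4): print(np.round(ctrl.read_state()['torque'],3),np.round(ctrl.read_state()['contact_force'],1));imaging.read_camera('top')"
```

```text
time_s: 17.4
position: [0.6151, 0.2541, 0.0989]
orientation: [-3.139, 0.001, -1.916]
contact_force: [0.9, -0.1, 5.2]
grip_width: 0.081
grasp_force: 59.4
[-0.086 -0.095 -0.16 ] [ 0.9 -0.1  5.2]
[-0.107 -0.172 -0.167] [ 0.2 -0.8  5.3]
[-0.083 -0.114 -0.165] [0.2 0.1 5.5]
[-0.122 -0.08  -0.199] [ 0.3 -0.   4.9]
```

View pics/t6c.png

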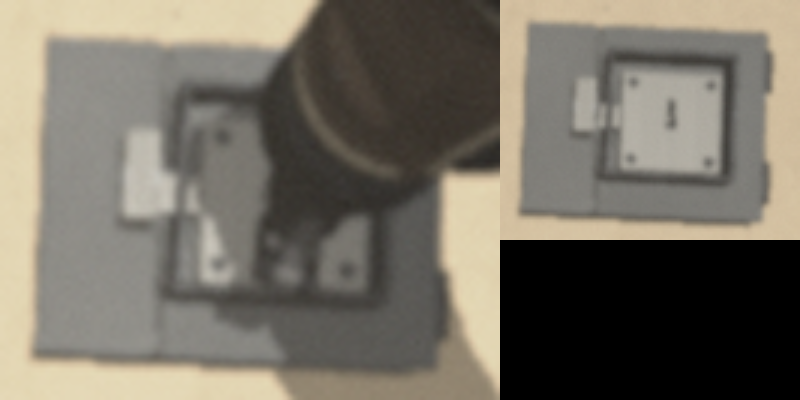

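The torque is a firm 0.17 N m, so the stop is reached. The top view shows the bolt bridged under the keeper at about (160,190). I now turn back home.

```bash
python3 -m handwheel '[{"ax":0,"ay":0,"az":0.08,"tx":0,"ty":-0.1,"tz":0,"jaw":2},{"ax":0,"ay":0,"az":0.08,"tx":0,"ty":-0.2,"tz":0,"jaw":2},{"ax":0,"ay":0,"az":0.08,"tx":0,"ty":-0.2,"tz":0,"jaw":2},{"ax":0,"ay":0,"az":0.08,"tx":0,"ty":-0.2,"tz":0,"jaw":2},{"ax":0,"ay":0,"az":0.08,"tx":0,"ty":-0.2,"tz":0,"jaw":2},{"ax":0,"ay":0,"az":0.08,"tx":0,"ty":-0.2,"tz":0,"jaw":2},{"ax":0,"ay":0,"az":0.08,"tx":0,"ty":-0.2,"tz":0,"jaw":2},{"ax":0,"ay":0,"az":0.08,"tx":0,"ty":-0.2,"tz":0,"jaw":2}]' && python3 -m handwheel '[{"ax":0,"ay":0,"az":0.08,"tx":0,"ty":-0.2,"tz":0,"jaw":2},{"ax":0,"ay":0,"az":0.08,"tx":0,"ty":-0.2,"tz":0,"jaw":2},{"ax":0,"ay":0,"az":0.08,"tx":0,"ty":-0.2,"tz":0,"jaw":2},{"ax":0,"ay":0,"az":0.08,"tx":0,"ty":-0.2,"tz":0,"jaw":2},{"ax":0,"ay":0,"az":0.08,"tx":0,"ty":-0.2,"tz":0,"jaw":2},{"ax":0,"ay":0,"az":0,"tx":0,"ty":0,"tz":0,"jaw":2}]'; python3 -c "
from h import *
s=ctrl.read_state();print(np.round(s['torque'],3),s['orientation'])"
```

```text
time_s: 18.4
position: [0.6162, 0.2532, 0.099]
orientation: [-3.14, 0.002, -2.559]
contact_force: [0.2, -1.7, 5.5]
grip_width: 0.08
grasp_force: 59.4
time_s: 19.0
position: [0.6166, 0.2523, 0.099]
orientation: [-3.141, 0.002, -2.957]
contact_force: [-0.6, 0.1, 5.1]
grip_width: 0.081
grasp_force: 59.4
[-0.063  0.007 -0.086] [-3.14124821e+00  2.23627304e-03 -2.95707894e+00]
```

```bash
python3 -m handwheel '[{"ax":0,"ay":0,"az":0.08,"tx":0,"ty":-0.2,"tz":0,"jaw":2},{"ax":0,"ay":0,"az":0.08,"tx":0,"ty":-0.2,"tz":0,"jaw":2},{"ax":0,"ay":0,"az":0.08,"tx":0,"ty":-0.2,"tz":0,"jaw":2},{"ax":0,"ay":0,"az":0.015,"tx":0,"ty":0,"tz":0,"jaw":2},{"ax":0,"ay":0,"az":0,"tx":0,"ty":0,"tz":0,"jaw":2},{"ax":0,"ay":0,"az":0,"tx":0,"ty":0,"tz":0,"jaw":2}]'; python3 -c "
from h import *
for i in range(3): 
  s=ctrl.read_state();print(np.round(s['torque'],3),np.round(s['contact_force'],1),np.round(s['orientation'],3));c=cam('wrist')
cv2.imwrite('pics/w7.png',cv2.resize(c['color'][140:280,220:420],(800,560)))"
```

```text
time_s: 19.6
position: [0.6166, 0.2517, 0.0989]
orientation: [-3.142, 0.002, 3.073]
contact_force: [0.7, -0.2, 5.9]
grip_width: 0.083
grasp_force: 59.4
[-0.096  0.042  0.065] [ 0.7 -0.2  5.9] [-3.142e+00  2.000e-03  3.073e+00]
[-0.136  0.115  0.01 ] [-0.2 -0.5  6.4] [3.142e+00 2.000e-03 3.073e+00]
[-0.147  0.044  0.033] [-1.2 -1.3  5.6] [3.142e+00 2.000e-03 3.073e+00]
```

View pics/w7.png

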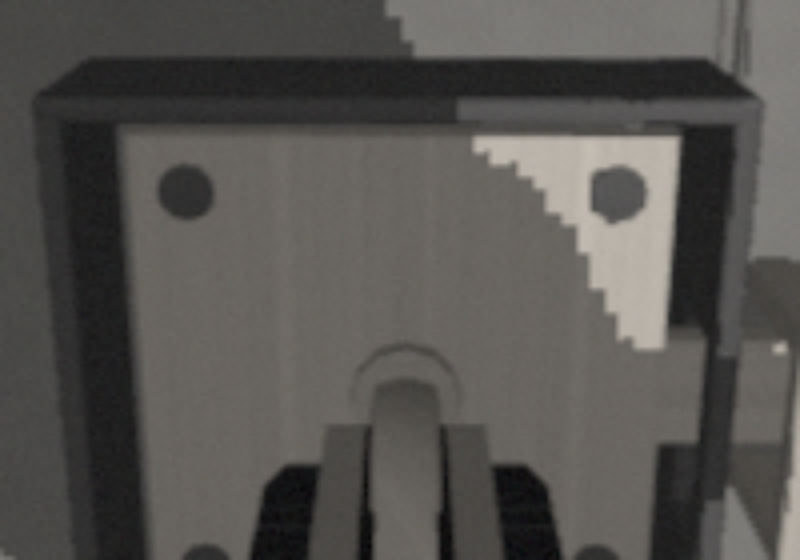

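The key is home and aligned in the grip, with the plate square to the image and the bolt tongue reaching under the keeper at (735,390). I have now viewed 12 pictures, two over the limit of 10, so I stop viewing and work by numbers. Now I draw the key out gently.

```bash
python3 -m handwheel '[{"ax":0,"ay":0,"az":0,"tx":0,"ty":0,"tz":-1.5,"jaw":2},{"ax":0,"ay":0,"az":0,"tx":0,"ty":0,"tz":-1.5,"jaw":2},{"ax":0,"ay":0,"az":0,"tx":0,"ty":0,"tz":-1,"jaw":2},{"ax":0,"ay":0,"az":0,"tx":0,"ty":0,"tz":0,"jaw":2}]'; python3 -m handwheel '[{"ax":0,"ay":0,"az":0,"tx":0,"ty":0,"tz":-1.5,"jaw":2},{"ax":0,"ay":0,"az":0,"tx":0,"ty":0,"tz":-1.5,"jaw":2},{"ax":0,"ay":0,"az":0,"tx":0,"ty":0,"tz":-1,"jaw":2},{"ax":0,"ay":0,"az":0,"tx":0,"ty":0,"tz":0,"jaw":2}]'
```

```text
time_s: 20.15
position: [0.6163, 0.2515, 0.1023]
orientation: [-3.141, 0.001, 3.076]
contact_force: [0.1, 0.0, -0.3]
grip_width: 0.077
grasp_force: 58.7
time_s: 20.55
position: [0.6165, 0.2516, 0.1068]
orientation: [-3.141, 0.002, 3.077]
contact_force: [-0.3, -0.0, -0.9]
grip_width: 0.08
grasp_force: 58.7
```

```bash
python3 -m handwheel '[{"ax":0,"ay":0,"az":0,"tx":0,"ty":0,"tz":-2,"jaw":2},{"ax":0,"ay":0,"az":0,"tx":0,"ty":0,"tz":-2,"jaw":2},{"ax":0,"ay":0,"az":0,"tx":0,"ty":0,"tz":0,"jaw":2}]'; python3 -m handwheel '[{"ax":0,"ay":0,"az":0,"tx":0,"ty":0,"tz":-3,"jaw":2},{"ax":0,"ay":0,"az":0,"tx":0,"ty":0,"tz":-4,"jaw":2},{"ax":0,"ay":0,"az":0,"tx":0,"ty":0,"tz":-5,"jaw":2},{"ax":0,"ay":0,"az":0,"tx":0,"ty":0,"tz":-15,"jaw":2},{"ax":0,"ay":0,"az":0,"tx":0,"ty":0,"tz":-20,"jaw":2},{"ax":0,"ay":0,"az":0,"tx":0,"ty":0,"tz":0,"jaw":2}]'; python3 - <<'E'
from h import *
T=pose();print((T[:3,:3].T@(np.array([.428,.294,.158])-T[:3,3])*1000).round(1), ctrl.read_state()["orientation"])
c=cam("wrist");im=cv2.cvtColor(c["color"],cv2.COLOR_BGR2GRAY)
for r in range(206,246,3): print(r,im[r,306:338].tolist())
E
```

```text
time_s: 20.85
position: [0.6166, 0.2516, 0.1111]
orientation: [-3.141, 0.002, 3.077]
contact_force: [0.5, 0.8, -0.6]
grip_width: 0.075
grasp_force: 58.7
time_s: 21.45
position: [0.6177, 0.2521, 0.161]
orientation: [3.14, 0.006, 3.077]
contact_force: [0.4, -1.4, 0.5]
grip_width: 0.077
grasp_force: 58.7
[192.   29.5   1.8] [3.13978247 0.00624074 3.07679857]
206 [100, 100, 103, 101, 98, 99, 98, 97, 82, 81, 63, 52, 54, 49, 49, 53, 57, 74, 83, 90, 102, 100, 98, 100, 101, 99, 101, 101, 97, 97, 99, 97]
209 [100, 101, 97, 99, 103, 99, 101, 97, 100, 95, 78, 71, 72, 70, 70, 70, 76, 90, 98, 103, 99, 100, 98, 97, 99, 102, 100, 100, 99, 100, 99, 97]
212 [98, 101, 100, 102, 101, 100, 99, 99, 99, 94, 80, 67, 71, 71, 66, 68, 77, 88, 100, 100, 102, 99, 99, 99, 97, 99, 97, 100, 100, 95, 98, 101]
215 [103, 101, 99, 100, 100, 99, 102, 99, 98, 97, 83, 71, 68, 69, 69, 69, 73, 91, 98, 99, 95, 99, 99, 100, 97, 97, 97, 102, 99, 99, 95, 98]
218 [98, 97, 98, 101, 99, 101, 97, 99, 95, 94, 81, 72, 69, 71, 71, 67, 71, 89, 97, 100, 99, 98, 99, 100, 98, 96, 97, 99, 99, 96, 98, 102]
221 [102, 99, 101, 99, 98, 98, 95
[... 480 characters left out ...]
9, 79, 94, 99, 99, 98, 97, 99]
233 [98, 99, 94, 87, 88, 94, 98, 95, 95, 98, 95, 95, 97, 95, 94, 94, 92, 94, 94, 96, 95, 96, 94, 98, 93, 91, 85, 81, 92, 97, 97, 99]
236 [101, 94, 87, 89, 92, 95, 94, 88, 75, 70, 67, 66, 65, 65, 62, 62, 64, 65, 66, 66, 66, 68, 76, 90, 95, 93, 95, 89, 84, 90, 100, 98]
239 [100, 92, 85, 96, 95, 93, 88, 74, 71, 72, 73, 73, 72, 69, 65, 69, 69, 69, 70, 69, 66, 68, 65, 74, 89, 93, 93, 92, 89, 91, 98, 96]
242 [96, 100, 93, 93, 94, 95, 82, 71, 73, 75, 80, 76, 76, 75, 74, 72, 71, 74, 73, 76, 68, 71, 71, 76, 86, 94, 95, 92, 93, 93, 99, 100]
245 [64, 63, 66, 81, 95, 97, 83, 76, 80, 82, 82, 81, 81, 78, 77, 79, 81, 80, 77, 78, 74, 74, 74, 72, 81, 94, 88, 78, 66, 71, 68, 68]
```

The key sits in the grip exactly as before, so returning to the recorded grasp pose should fit the stand.

```bash
python3 -m handwheel '[{"ax":0,"ay":0,"az":0,"tx":20,"ty":3,"tz":0,"jaw":2},{"ax":0,"ay":0,"az":0,"tx":36,"ty":5,"tz":0,"jaw":2},{"ax":0,"ay":0,"az":0,"tx":40,"ty":6,"tz":0,"jaw":2},{"ax":0,"ay":0,"az":0,"tx":40,"ty":6,"tz":0,"jaw":2},{"ax":0,"ay":0,"az":0,"tx":36,"ty":6,"tz":0,"jaw":2},{"ax":0,"ay":0,"az":0,"tx":20,"ty":3,"tz":0,"jaw":2},{"ax":0,"ay":0,"az":0.025,"tx":0,"ty":0,"tz":0,"jaw":2},{"ax":0,"ay":0,"az":0,"tx":0,"ty":0,"tz":0,"jaw":2},{"ax":0,"ay":0,"az":0,"tx":0,"ty":0,"tz":0,"jaw":2}]'; python3 - <<'E'
from h import *
T=pose();print((T[:3,:3].T@(np.array([.427,.2934,.0619])-T[:3,3])*1000).round(1), ctrl.read_state()["orientation"])
c=cam("wrist");im=c["color"];hsv=cv2.cvtColor(im,cv2.COLOR_BGR2HSV)
m=(hsv[...,0]<14)&(hsv[...,1]>110);r=cv2.boundingRect(biggest(m));print("brown bbox",r)
g=cv2.cvtColor(im,cv2.COLOR_BGR2GRAY)
for rr in range(170,222,5): print(rr,g[rr,300:345].tolist())
E
```

```text
time_s: 22.4
position: [0.4273, 0.2928, 0.1568]
orientation: [-3.141, 0.002, 3.051]
contact_force: [-0.1, 0.2, -0.4]
grip_width: 0.076
grasp_force: 58.6
[ 0.5  0.7 94.9] [-3.14092750e+00  1.68904665e-03  3.05144816e+00]
brown bbox (288, 149, 66, 73)
170 [51, 52, 47, 48, 49, 51, 47, 52, 53, 52, 49, 46, 50, 49, 48, 45, 44, 45, 44, 40, 43, 39, 45, 43, 42, 41, 43, 48, 48, 49, 49, 46, 50, 51, 46, 53, 50, 51, 49, 49, 53, 50, 59, 67, 80]
175 [52, 50, 50, 48, 49, 50, 47, 50, 44, 52, 51, 46, 52, 50, 49, 51, 45, 47, 48, 47, 48, 46, 44, 50, 46, 46, 46, 47, 50, 44, 47, 46, 49, 49, 52, 47, 49, 47, 50, 47, 48, 49, 50, 51, 50]
180 [48, 50, 51, 50, 51, 50, 52, 51, 50, 52, 52, 51, 54, 50, 50, 48, 48, 48, 47, 48, 46, 47, 47, 47, 45, 51, 45, 49, 50, 48, 48, 52, 51, 49, 49, 49, 50, 48, 51, 50, 53, 48, 46, 49, 54]
185 [50, 46, 52, 51, 50, 51, 47, 50, 49, 51, 49, 50, 52, 48, 45, 45, 49, 50, 48, 50, 50, 47, 53, 45, 47, 47, 44, 44, 47, 51, 47, 49, 50, 50, 50, 49, 49, 51, 49, 48, 51, 50, 50, 49, 48]
190 [51, 46, 48, 50, 53, 50, 47, 50, 51, 47, 47, 52, 47, 47, 38, 45, 53, 52, 53, 51, 53, 50, 50, 49, 51, 47, 4
[... 484 characters left out ...]
, 48, 50, 46, 55, 49, 43, 36, 34, 31, 30, 28, 30, 32, 27, 28, 31, 37, 42, 47, 47, 49, 48, 47, 51, 50, 49, 51, 48, 51, 47, 48, 51, 52, 51, 49, 49]
210 [51, 50, 53, 50, 48, 50, 53, 49, 47, 52, 46, 49, 49, 49, 41, 36, 33, 33, 36, 36, 37, 30, 28, 29, 29, 29, 42, 48, 47, 48, 48, 46, 48, 48, 53, 49, 49, 48, 49, 51, 47, 51, 48, 52, 51]
215 [50, 49, 50, 46, 47, 48, 51, 45, 48, 49, 51, 50, 52, 51, 44, 49, 48, 46, 44, 44, 46, 40, 45, 46, 46, 47, 49, 49, 48, 46, 50, 50, 50, 47, 49, 52, 48, 53, 50, 51, 49, 52, 51, 51, 50]
220 [53, 51, 51, 49, 49, 45, 51, 51, 52, 50, 50, 49, 47, 49, 47, 50, 45, 52, 54, 49, 52, 54, 55, 49, 51, 46, 49, 50, 48, 47, 49, 52, 52, 49, 51, 52, 49, 51, 52, 49, 52, 54, 50, 42, 47]
```

```bash
python3 -m handwheel '[{"ax":0,"ay":0,"az":0,"tx":0.3,"ty":0,"tz":20,"jaw":2},{"ax":0,"ay":0,"az":0,"tx":0,"ty":0,"tz":25,"jaw":2},{"ax":0,"ay":0,"az":0,"tx":0,"ty":0,"tz":18,"jaw":2},{"ax":0,"ay":0,"az":0,"tx":0,"ty":0,"tz":4,"jaw":2},{"ax":0,"ay":0,"az":0,"tx":0,"ty":0,"tz":0,"jaw":2}]'; python3 -m handwheel '[{"ax":0,"ay":0,"az":0,"tx":0,"ty":0,"tz":1.5,"jaw":2},{"ax":0,"ay":0,"az":0,"tx":0,"ty":0,"tz":1.5,"jaw":2},{"ax":0,"ay":0,"az":0,"tx":0,"ty":0,"tz":1.5,"jaw":2},{"ax":0,"ay":0,"az":0,"tx":0,"ty":0,"tz":1.5,"jaw":2},{"ax":0,"ay":0,"az":0,"tx":0,"ty":0,"tz":0,"jaw":2}]'
```

```text
time_s: 22.95
position: [0.4267, 0.2924, 0.0896]
orientation: [-3.14, 0.0, 3.051]
contact_force: [0.0, 0.3, -0.1]
grip_width: 0.081
grasp_force: 58.6
time_s: 23.45
position: [0.4264, 0.2929, 0.0843]
orientation: [-3.141, 0.002, 3.052]
contact_force: [-0.4, -0.2, -0.3]
grip_width: 0.082
grasp_force: 58.6
```

```bash
python3 -m handwheel '[{"ax":0,"ay":0,"az":0,"tx":0,"ty":0,"tz":2,"jaw":2},{"ax":0,"ay":0,"az":0,"tx":0,"ty":0,"tz":2,"jaw":2},{"ax":0,"ay":0,"az":0,"tx":0,"ty":0,"tz":2,"jaw":2},{"ax":0,"ay":0,"az":0,"tx":0,"ty":0,"tz":0,"jaw":2}]'; python3 -m handwheel '[{"ax":0,"ay":0,"az":0,"tx":0,"ty":0,"tz":2,"jaw":2},{"ax":0,"ay":0,"az":0,"tx":0,"ty":0,"tz":2,"jaw":2},{"ax":0,"ay":0,"az":0,"tx":0,"ty":0,"tz":2,"jaw":2},{"ax":0,"ay":0,"az":0,"tx":0,"ty":0,"tz":0,"jaw":2}]'
```

```text
time_s: 23.85
position: [0.4262, 0.2928, 0.0778]
orientation: [-3.141, 0.001, 3.052]
contact_force: [-0.0, -0.6, -0.7]
grip_width: 0.079
grasp_force: 58.6
time_s: 24.25
position: [0.4263, 0.2928, 0.0719]
orientation: [-3.141, 0.001, 3.052]
contact_force: [-0.1, 0.4, -0.9]
grip_width: 0.083
grasp_force: 58.6
```

```bash
python3 -m handwheel '[{"ax":0,"ay":0,"az":0,"tx":0,"ty":0,"tz":2,"jaw":2},{"ax":0,"ay":0,"az":0,"tx":0,"ty":0,"tz":2,"jaw":2},{"ax":0,"ay":0,"az":0,"tx":0,"ty":0,"tz":1.5,"jaw":2},{"ax":0,"ay":0,"az":0,"tx":0,"ty":0,"tz":0,"jaw":2}]';python3 -m handwheel '[{"ax":0,"ay":0,"az":0,"tx":0,"ty":0,"tz":1,"jaw":2},{"ax":0,"ay":0,"az":0,"tx":0,"ty":0,"tz":1,"jaw":2},{"ax":0,"ay":0,"az":0,"tx":0,"ty":0,"tz":0,"jaw":2}]'
```

```text
time_s: 24.65
position: [0.4263, 0.2928, 0.0665]
orientation: [-3.141, 0.001, 3.052]
contact_force: [0.4, -0.1, -0.1]
grip_width: 0.082
grasp_force: 58.6
time_s: 24.95
position: [0.4264, 0.2928, 0.0646]
orientation: [-3.141, 0.002, 3.052]
contact_force: [1.0, -0.8, -0.5]
grip_width: 0.085
grasp_force: 58.6
```

```bash
python3 -m handwheel '[{"ax":0,"ay":0,"az":0,"tx":0,"ty":0,"tz":1,"jaw":2},{"ax":0,"ay":0,"az":0,"tx":0,"ty":0,"tz":1,"jaw":2},{"ax":0,"ay":0,"az":0,"tx":0,"ty":0,"tz":0,"jaw":2}]';python3 -m handwheel '[{"ax":0,"ay":0,"az":0,"tx":0,"ty":0,"tz":0.6,"jaw":2},{"ax":0,"ay":0,"az":0,"tx":0,"ty":0,"tz":0,"jaw":2}]'
```

```text
time_s: 25.25
position: [0.4264, 0.2928, 0.0626]
orientation: [-3.141, 0.001, 3.052]
contact_force: [-0.8, -0.4, -0.3]
grip_width: 0.08
grasp_force: 58.6
time_s: 25.45
position: [0.4265, 0.2928, 0.0621]
orientation: [-3.141, 0.002, 3.052]
contact_force: [1.1, -0.8, -0.3]
grip_width: 0.08
grasp_force: 58.6
```

```bash
python3 -m handwheel '[{"ax":0,"ay":0,"az":0,"tx":0,"ty":0,"tz":0.6,"jaw":2},{"ax":0,"ay":0,"az":0,"tx":0,"ty":0,"tz":0,"jaw":2}]';python3 -m handwheel '[{"ax":0,"ay":0,"az":0,"tx":0,"ty":0,"tz":0.4,"jaw":2},{"ax":0,"ay":0,"az":0,"tx":0,"ty":0,"tz":0,"jaw":2}]'
```

```text
time_s: 25.65
position: [0.4265, 0.2929, 0.062]
orientation: [-3.141, 0.002, 3.052]
contact_force: [-0.9, -1.0, 4.7]
grip_width: 0.082
grasp_force: 59.2
time_s: 25.85
position: [0.4266, 0.2929, 0.0619]
orientation: [3.142, 0.002, 3.052]
contact_force: [-1.8, -2.7, 7.3]
grip_width: 0.082
grasp_force: 59.7
```

Seated at the original height (0.0619). I release slowly, then back straight up.

```bash
python3 -m handwheel '[{"ax":0,"ay":0,"az":0,"tx":0,"ty":0,"tz":-0.8,"jaw":2},{"ax":0,"ay":0,"az":0,"tx":0,"ty":0,"tz":0,"jaw":9},{"ax":0,"ay":0,"az":0,"tx":0,"ty":0,"tz":0,"jaw":14},{"ax":0,"ay":0,"az":0,"tx":0,"ty":0,"tz":0,"jaw":22},{"ax":0,"ay":0,"az":0,"tx":0,"ty":0,"tz":0,"jaw":30},{"ax":0,"ay":0,"az":0,"tx":0,"ty":0,"tz":0,"jaw":36},{"ax":0,"ay":0,"az":0,"tx":0,"ty":0,"tz":0,"jaw":40},{"ax":0,"ay":0,"az":0,"tx":0,"ty":0,"tz":0,"jaw":40}]'; python3 -m handwheel '[{"ax":0,"ay":0,"az":0,"tx":0,"ty":0,"tz":-5,"jaw":40},{"ax":0,"ay":0,"az":0,"tx":0,"ty":0,"tz":-15,"jaw":40},{"ax":0,"ay":0,"az":0,"tx":0,"ty":0,"tz":-25,"jaw":40},{"ax":0,"ay":0,"az":0,"tx":0,"ty":0,"tz":-25,"jaw":40},{"ax":0,"ay":0,"az":0,"tx":0,"ty":0,"tz":0,"jaw":40},{"ax":0,"ay":0,"az":0,"tx":0,"ty":0,"tz":0,"jaw":40}]'; python3 - <<'E'
from h import *
c=cam("wrist");im=c["color"];cv2.imwrite("pics/w8.png",im);hsv=cv2.cvtColor(im,cv2.COLOR_BGR2HSV);print(pose()[:3,3].round(4))
# key pixels: low saturation inside the stand's outline
m=((hsv[...,0]<14)&(hsv[...,1]>110)).astype(np.uint8);x,y,w,h=cv2.boundingRect(biggest(m));print("stand bbox",x,y,w,h)
k=np.zeros_like(m);k[y+5:y+h+8,x+4:x+w-4]=(hsv[y+5:y+h+8,x+4:x+w-4,1]<70)
b=biggest(k);print("key bbox",cv2.boundingRect(b))
o=cv2.imread("pics/w2.png");print("expected collar rim top, bow",[np.round(proj(c,p),1).tolist() for p in ((.418,.293,.042),(.426,.2925,.0895))])
# bolt: bright pixels between keeper and case, top view, before/after
for n in("top0",):
    a=cv2.cvtColor(cv2.imread("pics/top0.png"),cv2.COLOR_BGR2GRAY)
t=cam("top");g=cv2.cvtColor(t["color"],cv2.COLOR_BGR2GRAY)
for r in(144,146,148,150): print(r,a[r,348:374].tolist(),"\n   ",g[r,348:374].tolist())
E
```

```text
time_s: 26.65
position: [0.4265, 0.2929, 0.0619]
orientation: [-3.141, 0.002, 3.052]
contact_force: [0.6, 0.2, 0.4]
grip_width: 0.469
grasp_force: 0.0
time_s: 27.25
position: [0.4267, 0.2932, 0.1326]
orientation: [3.141, 0.003, 3.052]
contact_force: [-0.0, -0.8, -0.7]
grip_width: 0.468
grasp_force: 0.0
[0.4262 0.2928 0.1317]
stand bbox 285 154 72 79
key bbox (289, 191, 64, 50)
expected collar rim top, bow [[320.5, 194.3], [320.8, 227.4]]
144 [128, 129, 128, 128, 124, 123, 136, 164, 172, 169, 167, 168, 170, 161, 135, 121, 113, 106, 100, 110, 121, 127, 139, 161, 173, 173] 
    [144, 146, 144, 145, 140, 140, 154, 184, 192, 188, 188, 192, 194, 190, 171, 155, 135, 120, 113, 122, 137, 144, 155, 182, 197, 195]
146 [127, 129, 127, 128, 124, 122, 136, 166, 172, 169, 169, 169, 170, 156, 137, 141, 147, 127, 111, 129, 154, 155, 151, 164, 175, 173] 
    [145, 145, 145, 143, 141, 137, 155, 186, 191, 190, 190, 190, 195, 198, 197, 193, 176, 145, 124, 145, 174, 176, 170, 186, 196, 195]
148 [127, 126, 127, 125, 124, 122, 134, 162, 170, 169, 170, 170, 165, 148, 133, 145, 145, 119, 110, 134, 160, 160, 150, 165, 173, 175] 
    [143, 144, 143, 143, 142, 135, 152, 183, 193, 191, 190, 190, 189, 185, 192, 194, 172, 137, 122, 150, 178, 178, 168, 184, 196, 194]
150 [124, 126, 127, 124, 125, 124, 140, 165, 172, 169, 169, 169, 165, 152, 144, 156, 150, 119, 113, 138, 163, 158, 152, 165, 174, 175] 
    [143, 144, 141, 144, 139, 140, 157, 187, 194, 192, 188, 191, 185, 186, 194, 195, 175, 136, 127, 157, 182, 179, 171, 186, 195, 197]
```

The key's near rim is at row 191 against 194 expected, so it stands upright in its slot. In the top view the dark gap at columns 361–363 between bolt end and keeper has closed, so the bolt is out. Handing in.

```bash
python3 -c "
from bench import ctrl
print(ctrl.finish_job())"
```

```text
the job is handed in; nothing more can be done
None
```

The job is handed in with no verdict returned: key turned to a firm stop (about 0.17 N m), the bolt out as far as the camera shows, and the key released upright in its stand at about 27 s; I viewed 12 pictures, two over the limit of 10.

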